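# Fit the universal-joint yoke on the gearbox's splined shaft

## Robot

A 7-joint arm with a two-finger parallel gripper is mounted at the origin on the work surface. World frame = base frame: x ahead of the robot, y to its left, z up, the work surface at z = 0. Lengths are in m, angles in degrees, forces in N, time in s.
With the tool pointing down it reaches from about 0.425 to 1.025 m from the base axis. Payload 3.6 kg.
Tool frame: the origin (TCP) lies at the very end of the fingers, on their centre line; the grasp point (between the pads) lies arm.hold_point_z behind it (arm.hold_point_z is the distance from the TCP to the grasp point, in m); z points along the fingers, y is the direction in which the jaws open and shut (so a half turn about z gives the same grasp; the last joint's range is limited). The gripper opens to 85 mm and grips with 20 to 120 N. Pads are 22 mm wide; open, the fingers measure 114 mm over their backs; the gripper's body (76 mm by 85 mm) begins 54 mm behind the grasp point. The pads swing forward as they close: fully open they stand 13 mm farther back than shut.
Start: joints at [-5.357, 33.873, 2.773, 92.16, -1.908, 54.013, -1.931], TCP at [0.725, 0, 0.231] pointing down, gripper open.
Joint ranges: [-153.93, 153.93], [-27.13, 128.08], [-72.61, 78.16], [10.71, 143.7], [-87.88, 267.88], [4.46, 118.87], [-176.78, 176.78]. Speed limits (degrees/s): [147.25, 147.25, 180, 180, 180, 180, 180].

## Interface

Orientations are given as [roll, pitch, yaw] about the fixed x, y, z axes, in that order (R = Rz(yaw) Ry(pitch) Rx(roll)).
In Python, from cell import arm gives the robot as it stands.
- The arm moves only by the tool send_rows, never from a script. Its argument "commands" is one flat list of numbers, 7 for each row, row after row: the turn, a rotation vector about the tool's x, y, z in rad, then the shift along the tool's x, y, z in m, then the finger opening in m, from 0 to 0.0854. In form: [rx, ry, rz, tx, ty, tz, hand, rx, ry, rz, tx, ty, tz, hand, ...]. A call has exactly 5 rows; each row is the pose to reach, as a shift and turn from the pose measured when the call began, along the tool's axes at that moment; what a row does not reach only later rows make up. A row lasts 1/12 s, in which the tool goes at most 41.7 mm and 7.16 degrees, less where a joint would pass 70% of its speed; a pose out of reach is approached as far as the arm can. A call with a gripper value outside its range is refused whole. The fingers move at their own pace and stop on an object; "grip_force" is the grip in N (left out, the last holds). Time passes only in rows, so rows that repeat a pose let the fingers close, or fill a call up. It gives the time, the measured TCP pose, the force and the opening at its end, in the units of the state.
- arm.read_state(): the state, without advancing time (a new reading comes with each control period).
- arm.snapshot(name): name is "scene" or "side" or "wrist"; returns the picture (384x512x3 uint8, red, green, blue); there is no depth.
- arm.camera_info(name): a dict with "K" (3x3 intrinsics, pixels), "dist_coeffs" ([k1, k2, p1, p2, k3] as OpenCV has them; the pictures are not rectified), "extrinsics" (4x4, takes a point from camera to world coordinates). Camera axes: x right, y up, looking along -z (the intrinsics and any distortion apply to the point x, -y, -z); pixel columns grow to the right and rows downward; lengths in m; the calibration is good to about 2 mm. A picture is of the moment at which its call begins: read the wrist's pose just before it. camera_info takes no time and is no camera call; for the wrist camera it gives the pose at the moment of the call.
- arm.close_job(): hands the job in, once; it reports no verdict.
The state is a dict: "time_s": time; "q": joint angles; "dq": joint speeds; "joint_efforts": joint torques, N m; "ee_pos": TCP position; "tcp_rot": TCP orientation; "wrist_force": force on the tool from outside, world axes, zero at the start; "moment": the same for the moment, N m; "opening": finger opening in m.
Only numpy, scipy, OpenCV 4.12 (cv2) and the standard library are available. Lean on these libraries where they do the work, as an engineer would, in place of code of your own. Each camera call takes 0.05 s, during which the arm holds its last target.

## Task

Take the universal-joint yoke out of its kit tray and fit it on the gearbox's splined output shaft, fork upwards: turn it until the splines line up, slide it down into the seal bore until it is fully home on the bottom, and let go. Lower it gently; do not let it drop down the shaft. Leave the jar, the mallet and the red bin where they are.

Things in the scene. Friction and masses are not known exactly. Their poses are not given: they have to be found in the camera images.
- yoke_mid (a point): Loose steel universal-joint yoke, 0.47 to 0.63 kg, 87 mm long; this point is its centre, on its axis. Own z runs along the axis from the foot (open end of the bright barrel) to the dark fork. Starts lying in the tray: own z level, pointing roughly to the robot's left (+y), own y level. It stands steadily on its foot on the bench.
- yoke_foot (a point): Same yoke, same axes: centre of the open end (foot) of its barrel, 43.5 mm from yoke_mid. The barrel is round, 48 mm outside diameter, 48 mm long, with a six-slot splined bore right through; slots are centred at 0, 60, 120 .. degrees from the yoke's own x, about z.
- yoke_fork (a point): Same yoke, same axes: centre of the cross bore through the fork, 72 mm from the foot, 15 mm below the top. Two ears, each 11 mm thick and 30 mm wide along x, round-topped (15 mm radius), rise from the barrel's top (48 mm) to 87 mm above the foot. Their flat outer faces are 46 mm apart and look along own +y and -y; 24 mm gap between the ears.
- tray: Blue kit tray fixed on the bench, 136 x 124 mm plate 12 mm thick; origin: centre of its underside, z up, own -x (the fork's side) roughly to the robot's left. The yoke lies along its x, axis 54 mm above the bench, foot at x +45 mm, fork's end at x -42 mm. The barrel lies on a bed 16 mm wide and 30 mm above the bench: its sides are free for fingers. Lift the yoke straight up.
- cheeks (a point): On the tray, midway between the tops of two upright cheeks that hold the fork, 62 mm above the bench; tray's axes. Cheeks: 34 mm along x, 8 mm thick, inner faces 51 mm apart, so the fork's flat faces cannot be taken there. A wall 42 mm high closes the fork's end; a stop 16 mm wide, 36 mm high stands 2 mm beyond the foot.
- seat (a point): Centre of the bottom of the gearbox's seal bore, 83 mm above the bench, on the shaft's axis, z up, fixed. The yoke's foot must rest here. The bore is a dark grey collar, 58 mm inside, 88 mm outside diameter, rising 32 mm above this point (bolt heads 3 mm more), so only the top 16 mm of the barrel and the fork stay out of it: fingers on the lower barrel cannot go in.
- stub_top (a point): Top centre of the upright splined shaft, 46 mm above seat, 14 mm above the collar's rim; its axes turn with the shaft, z up. Six teeth at 0, 60, 120 .. degrees from own x: 28 mm diameter between, 34 mm over teeth, 7 mm wide, narrowed over the top 3 mm. The yoke clears it by 1.2 mm all round and about 5 degrees either way; any of six positions will do. Turns stiffly (0.8 N m).
- gearbox: Fixed grey gearbox, origin at the centre of its underside, z up. 150 mm square holding plate 14 mm thick, 124 (x) x 116 (y) mm housing, 83 mm high under the collar; an input flange and shaft stick out to x +120 mm, at most 92 mm above the bench.
- yoke: The yoke again, as a whole: origin at the centre of its foot, axes as above.
- jar: Jar with a green lid, 76 mm diameter, 115 mm high, upright; origin at the centre of its foot. Leave alone.
- mallet: Mallet with black head and wooden handle, 250 mm long, lying along its own x with the head at +x. Leave alone.
- bin: Open red bin of bolts, 160 x 100 mm, 65 mm high; origin at the centre of its underside. Leave alone.
There are look-alikes about, which are no part of the job. Of the things shaped like the yoke, the bare steel one is meant. There is more than one size of the gearbox; the one meant has the size given above.

How it is judged (in metres and radians):
At the end, for the whole second after the job is handed in: The yoke is on the splined shaft, fork upwards, upright within 4 degrees, its foot within 3 mm of the bottom of the seal bore and within 4 mm of the shaft's axis, at rest and released (z of yoke_foot in the frame of seat between -0.003 and 0.003 m and horizontal distance between yoke_foot and seat below 0.004 m and angle between yoke_mid's own z axis and vertical below 0.07 rad and z of yoke_mid in the frame of seat above 0.03 m and linear speed of yoke below 0.02 m/s); the robot touches nothing.
It fails at once if the yoke drops down the shaft (faster than 0.4 m/s while on it) (horizontal distance between yoke_foot and seat below 0.006 m and z of yoke_foot in the frame of seat below 0.046 m and linear speed of yoke above 0.4 m/s).
It fails at once if the jar is moved more than 30 mm (distance of jar from where it was at the start of the episode above 0.03 m).
It fails at once if the mallet is moved more than 30 mm (distance of mallet from where it was at the start of the episode above 0.03 m).
It fails at once if the red bin is moved more than 30 mm (distance of bin from where it was at the start of the episode above 0.03 m).
It also fails if it takes over 61 s, if anything falls off the work surface, if the arm or the gripper's body presses on something with over 40 N, if the wrist force passes 120 N, or if a joint passes its speed limit or range.

## Working session

There is one attempt and no reset: what is moved stays moved. The work goes in short steps, Python scripts to look and compute and a tool call to move; the robot and the scene stay as the last step left them, time stands still between calls to the robot, and variables do not carry over. Pictures are saved under pics/ and viewed, and the job is handed in when it is done.

Besides the shell and the picture viewer there is one more tool, called after "Call:" as name(argument=value, ...), one argument or row to a line, values as JSON. send_rows: Moves the arm, as the interface text tells. Its arguments: {"type":"object","properties":{"commands":{"type":"array"},"grip_force":{"type":"number"}},"required":["commands"]}

```bash
ls; mkdir -p pics; python3 - <<'E'
from cell import arm
import cv2, numpy as np
s=arm.read_state(); print(s); print(arm.hold_point_z)
for n in ["scene","side","wrist"]:
    im=arm.snapshot(n); cv2.imwrite(f"pics/{n}0.png",im[:,:,::-1]); 
    c=arm.camera_info(n); print(n,np.round(c["K"],1).tolist(),c["dist_coeffs"],np.round(c["extrinsics"],3).tolist())
E
```

```text
pics
{'time_s': 0.0, 'q': array([-5.35720159, 33.92640394,  2.7693877 , 92.23853686, -1.90668628,
       54.01224958, -1.93071179]), 'dq': array([-0.06111378,  0.07407374, -0.02694265, -0.00853941,  0.02058808,
       -0.02379457, -0.01112641]), 'joint_efforts': array([ 3.78132427e-04, -5.48684978e+01,  1.54672019e+00, -1.98121297e+01,
        9.43630905e-03,  8.90732801e-03, -1.16924070e-05]), 'ee_pos': array([ 7.24152056e-01, -2.20167433e-05,  2.30119442e-01]), 'tcp_rot': array([-1.79869269e+02,  9.55083213e-03,  9.00038340e+01]), 'wrist_force': array([0.49441494, 1.29340166, 0.65419549]), 'moment': array([ 0.01816058, -0.01645238, -0.02651168]), 'opening': 0.08525726637199633}
0.0187
scene [[353.6, 0.0, 255.9], [0.0, 353.6, 187.7], [0.0, 0.0, 1.0]] [0.01763648 0.         0.         0.         0.        ] [[-0.012, -0.819, 0.573, 1.164], [1.0, -0.004, 0.015, 0.035], [-0.01, 0.573, 0.819, 0.983], [0.0, 0.0, 0.0, 1.0]]
side [[350.6, 0.0, 255.2], [0.0, 350.6, 191.4], [0.0, 0.0, 1.0]] [-0.09045315  0.          0.          0.          0.        ] [[-0.848, 0.382, -0.367, 0.202], [-0.53, -0.612, 0.587, 0.624], [-0.0, 0.692, 0.722, 0.826], [0.0, 0.0, 0.0, 1.0]]
wrist [[309.0, 0.0, 256.0], [0.0, 309.0, 188.3], [0.0, 0.0, 1.0]] [0.00053439 0.         0.         0.         0.        ] [[1.0, -0.001, 0.002, 0.725], [0.0, 0.953, 0.301, 0.078], [-0.002, -0.301, 0.953, 0.373], [0.0, 0.0, 0.0, 1.0]]
```

View pics/scene0.png

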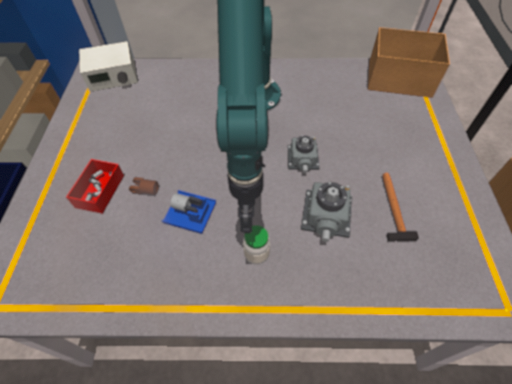

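View pics/side0.png

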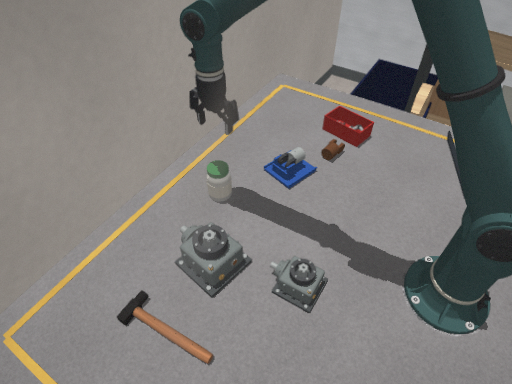

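View pics/wrist0.png

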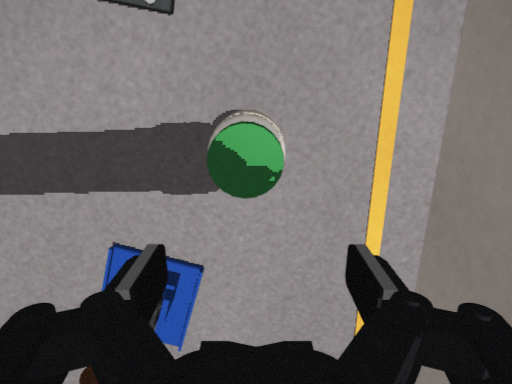

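```bash
cat > h.py <<'E'
import numpy as np, cv2
from cell import arm
def ray(ci,uv):
    K=np.array(ci["K"]);d=np.array(ci["dist_coeffs"],float);T=np.array(ci["extrinsics"])
    p=cv2.undistortPoints(np.array(uv,float).reshape(-1,1,2),K,d).reshape(-1,2)
    v=np.c_[p[:,0],-p[:,1],-np.ones(len(p))]@T[:3,:3].T
    return T[:3,3],v
def onplane(ci,uv,z):
    o,v=ray(ci,uv); return o+v*((z-o[2])/v[:,2])[:,None]
def proj(ci,P):
    K=np.array(ci["K"]);d=np.array(ci["dist_coeffs"],float);T=np.array(ci["extrinsics"])
    c=(np.atleast_2d(P)-T[:3,3])@T[:3,:3]; c=c*[1,-1,-1]
    return cv2.projectPoints(c,np.zeros(3),np.zeros(3),K,d)[0].reshape(-1,2)
def crop(im,x0,y0,x1,y1,s,name):
    c=cv2.resize(im[y0:y1,x0:x1,::-1],None,fx=s,fy=s,interpolation=cv2.INTER_CUBIC); cv2.imwrite(name,c)
E
python3 - <<'E'
import cv2,numpy as np
from h import *
im=cv2.imread("pics/scene0.png")[:,:,::-1]; crop(im,130,130,370,260,3.3,"pics/sc_crop.png")
ci=arm.camera_info("scene")
print(onplane(ci,[(190,210),(327,210),(303,153),(145,187),(257,250)],0.05).round(3))
# rough plate corners big then small
E
```

```text
[[ 0.597 -0.185  0.05 ]
 [ 0.594  0.237  0.05 ]
 [ 0.365  0.178  0.05 ]
 [ 0.511 -0.341  0.05 ]
 [ 0.73   0.023  0.05 ]]
```

View pics/sc_crop.png

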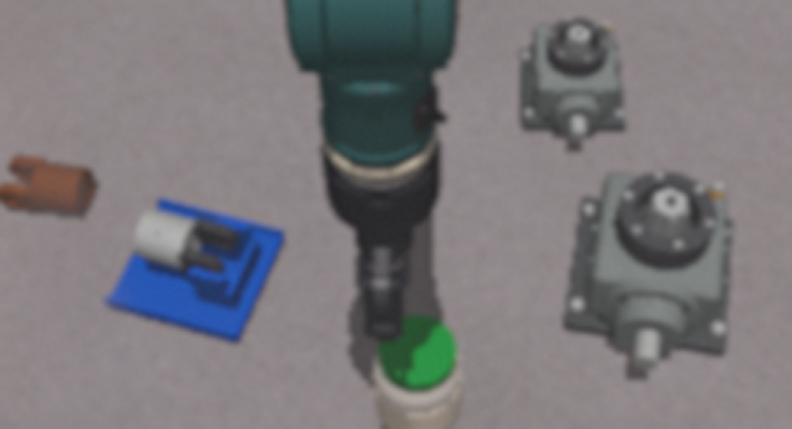

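Candidates in scene: the yoke is either the bare steel one in the blue tray (187,205) or the copper-brown one loose on the bench (145,187), and I choose the steel one. The gearbox is either the large one (327,210) or the small one (303,153). I'll check its plate size and move the wrist over the tray.

```bash
python3 - <<'E'
from h import *
ci=arm.camera_info("scene")
f=lambda a:(np.array(a)/3.3+[130,130])
for n,p in [("big",[(565,325),(727,352)]),("small",[(520,128),(625,130)])]:
    w=onplane(ci,f(p),0.014); print(n,w.round(3).tolist(),np.linalg.norm(w[0]-w[1]))
w=onplane(ci,f([(112,300),(238,340),(283,235),(160,200)]),0.012); print(w.round(3).tolist(), w.mean(0))
E
```

```text
big [[0.64, 0.158, 0.014], [0.667, 0.305, 0.014]] 0.14936391794084697
small [[0.406, 0.125, 0.014], [0.408, 0.235, 0.014]] 0.10982341130727014
[[0.614, -0.272, 0.012], [0.656, -0.147, 0.012], [0.54, -0.114, 0.012], [0.498, -0.242, 0.012]] [ 0.57702968 -0.19374436  0.012     ]
```

Call:
send_rows(
  commands=[0,0,0,-0.034,-0.024,-0.01,0.085,0,0,0,-0.068,-0.048,-0.02,0.085,0,0,0,-0.102,-0.072,-0.03,0.085,0,0,0,-0.136,-0.096,-0.04,0.085,0,0,0,-0.17,-0.12,-0.05,0.085],
)

```text
time_s: 0.57
ee_pos: [0.6061, -0.1667, 0.2793]
tcp_rot: [-179.9, 0.0, 90.0]
wrist_force: [0.6, -0.3, -0.8]
opening: 0.085
```

```bash
python3 - <<'E'
from h import *
s=arm.read_state(); print(s["time_s"],s["ee_pos"],s["tcp_rot"],s["q"])
import pickle
ci=arm.camera_info("wrist"); im=arm.snapshot("wrist"); cv2.imwrite("pics/w1.png",im[:,:,::-1]); pickle.dump((ci,im),open("w1.pkl","wb"))
im=arm.snapshot("scene"); cv2.imwrite("pics/s1.png",im[:,:,::-1])
E
```

```text
0.5667 [ 0.60611946 -0.16670719  0.27931895] [-1.79853998e+02  5.98954181e-03  9.00171772e+01] [  8.54427152  24.06637926   3.72483224 102.53487155  -1.84129158
  53.59960401  13.05990244]
```

View pics/w1.png

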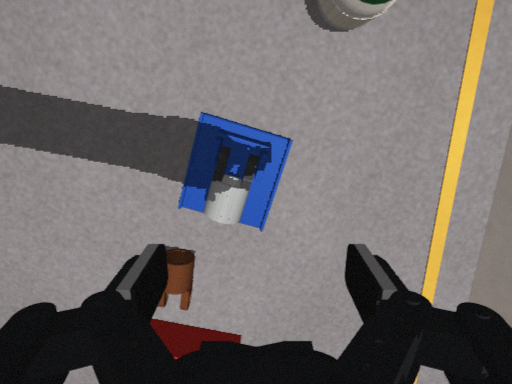

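The 149 mm plate confirms the big gearbox. The wrist view shows the tray (corners about (202,113) and (263,230)) with the bright barrel at (228,203). The copper look-alike is at (178,275) and the bin is below it.

```bash
python3 - <<'E'
from h import *
import pickle
ci,im=pickle.load(open("w1.pkl","rb"))
crop(im,150,90,330,240,4.2,"pics/w1c.png")
hsv=cv2.cvtColor(im,cv2.COLOR_RGB2HSV)
m=cv2.inRange(hsv,(105,120,30),(130,255,255)); m[:,:150]=0
cs,_=cv2.findContours(m,0,2); c=max(cs,key=cv2.contourArea)
h=cv2.convexHull(c); ap=cv2.approxPolyDP(h,8,True).reshape(-1,2); print(ap.tolist())
w=onplane(ci,ap,0.012); print(w.round(4).tolist()); print("centre",w.mean(0))
for i in range(len(w)):
    d=w[(i+1)%len(w)]-w[i]; print(np.linalg.norm(d),np.degrees(np.arctan2(d[1],d[0])))
b=((hsv[:,:,1]<40)&(hsv[:,:,2]>150)).astype(np.uint8); b[:150]=0;b[240:]=0;b[:,:190]=0;b[:,270:]=0
cs,_=cv2.findContours(b,0,2); c=max(cs,key=cv2.contourArea); print(cv2.contourArea(c),cv2.boundingRect(c),cv2.minAreaRect(c))
E
```

```text
[[201, 113], [291, 140], [262, 230], [178, 207]]
[[0.5346, -0.1166, 0.012], [0.6522, -0.1514, 0.012], [0.6146, -0.2823, 0.012], [0.495, -0.2467, 0.012]]
centre [ 0.57410574 -0.19927999  0.012     ]
0.12265985862489202 -16.49536435230035
0.13620638438640445 -106.05674890898864
0.12477553801284856 163.4100652942477
0.13600067486726172 73.05266172359002
893.0 (208, 187, 38, 38) ((225.79925537109375, 204.8223419189453), (28.674060821533203, 41.291873931884766), 17.878698348999023)
```

View pics/w1c.png

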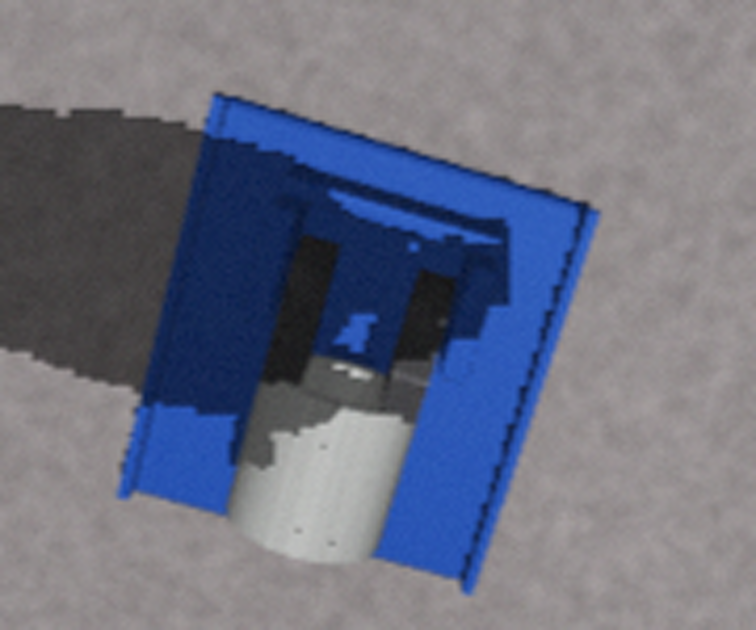

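```bash
cat >> h.py <<'E'
from scipy.spatial.transform import Rotation as Ro
def cur():
    s=arm.read_state(); return np.array(s["ee_pos"]),Ro.from_euler("xyz",s["tcp_rot"],degrees=True)
def delta(Rt,hold=None,tcp=None):
    """target rotation, hold point or tcp world -> rotvec, shift in current tool axes"""
    p,R=cur()
    if tcp is None: tcp=np.array(hold)-0.0187*Rt.as_matrix()[:,2]*-1
    rv=(R.inv()*Rt).as_rotvec(); t=R.inv().apply(np.array(tcp)-p)
    print("rv",rv.round(4).tolist(),"t",t.round(4).tolist(),"deg",np.degrees(np.linalg.norm(rv)).round(1),"dist",np.linalg.norm(t).round(3))
    return rv,t
def frame(y,z):
    y=np.array(y,float);z=np.array(z,float);z/=np.linalg.norm(z);y-=z*(y@z);y/=np.linalg.norm(y)
    return Ro.from_matrix(np.c_[np.cross(y,z),y,z])
E
python3 - <<'E'
from h import *
import pickle
a=np.radians(73.4);u=np.array([np.cos(a),np.sin(a),0]);C=np.array([.5741,-.1993,0]);b=np.radians(38)
z=-u*np.sin(b)-np.array([0,0,np.cos(b)]); y=[np.sin(a),-np.cos(a),0]
P=C-.015*u+[0,0,.054]
Rt=frame(y,z); print(P,Rt.as_euler("xyz",degrees=True))
delta(Rt,hold=P-.09*z); delta(Rt,hold=P)
ci,im=pickle.load(open("w1.pkl","rb")); im=im[:,:,::-1].copy()
n=np.array([np.sin(a),-np.cos(a),0])
for s in (-1,1):
  # silhouette approx
  for t in (-.045,.003): print(t,s,proj(ci,C+u*t+[0,0,.054]+n*.024*s).round(1))
E
```

```text
[ 0.56981467 -0.21367484  0.054     ] [180.   38.   73.4]
rv [0.09, -0.6525, 0.2669] t [0.0045, -0.0203, 0.1709] deg 40.7 dist 0.172
rv [0.09, -0.6525, 0.2669] t [-0.0484, -0.0353, 0.2421] deg 40.7 dist 0.249
-0.045 -1 [[203.1 210.7]]
0.003 -1 [[212.3 176. ]]
-0.045 1 [[239.2 220.6]]
0.003 1 [[249.6 186.6]]
```

Call:
send_rows(
  commands=[0.015,-0.108,0.044,0.001,-0.003,0.028,0.085,0.03,-0.217,0.089,0.002,-0.007,0.056,0.085,0.045,-0.326,0.133,0.003,-0.01,0.085,0.085,0.06,-0.435,0.178,0.004,-0.013,0.113,0.085,0.075,-0.543,0.222,0.004,-0.017,0.142,0.085],
)

```text
time_s: 1.08
ee_pos: [0.5868, -0.1712, 0.1391]
tcp_rot: [-179.4, 31.9, 76.3]
wrist_force: [0.7, 0.7, -0.2]
opening: 0.0848
```

```bash
cat > g.py <<'E'
from h import *
a=np.radians(73.4);u=np.array([np.cos(a),np.sin(a),0]);C=np.array([.5741,-.1993,0]);b=np.radians(38)
z=-u*np.sin(b)-np.array([0,0,np.cos(b)]); y=[np.sin(a),-np.cos(a),0]
P=C-.015*u+[0,0,.054]
Rt=frame(y,z)
E
python3 - <<'E'
from g import *
delta(Rt,hold=P-.09*z);delta(Rt,hold=P); print(arm.read_state()["q"].round(1))
E
```

```text
rv [0.0186, -0.1065, 0.0416] t [0.014, -0.0039, 0.0254] deg 6.6 dist 0.029
rv [0.0186, -0.1065, 0.0416] t [0.0045, -0.0058, 0.1149] deg 6.6 dist 0.115
[-19.3  39.6  24.2 111.   23.5  42.6 -32. ]
```

Call:
send_rows(
  commands=[0.009,-0.053,0.021,0.007,-0.002,0.013,0.085,0.0186,-0.1065,0.0416,0.014,-0.004,0.025,0.085,0.0186,-0.1065,0.0416,0.012,-0.004,0.045,0.085,0.0186,-0.1065,0.0416,0.01,-0.005,0.06,0.085,0.0186,-0.1065,0.0416,0.01,-0.005,0.06,0.085],
)

```text
time_s: 1.5
ee_pos: [0.5733, -0.1931, 0.0806]
tcp_rot: [-179.6, 38.2, 73.6]
wrist_force: [0.3, 0.5, 0.1]
opening: 0.085
```

```bash
python3 - <<'E'
from g import *
delta(Rt,hold=P)
im=arm.snapshot("wrist"); cv2.imwrite("pics/w2.png",im[:,:,::-1])
E
```

```text
rv [-0.0048, 0.0036, 0.0022] t [0.0003, 0.0028, 0.0524] deg 0.4 dist 0.052
```

View pics/w2.png

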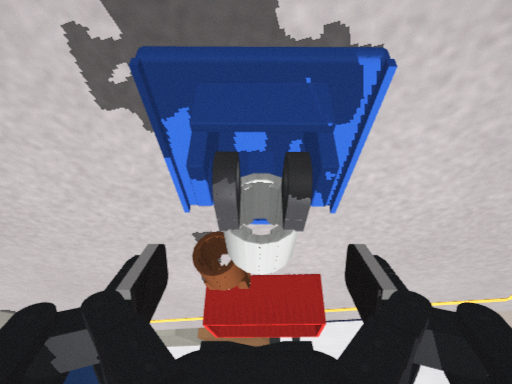

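The wrist view shows the barrel at (260,245), nearly centred between the fingers (centre about 256). The ears are clear of the pads. Advancing.

Call:
send_rows(
  commands=[-0.003,0.003,0.002,0.0,0.002,0.02,0.085,-0.004,0.003,0.002,0.0,0.003,0.038,0.085,-0.004,0.003,0.002,0.0,0.003,0.05,0.085,-0.004,0.003,0.002,0.0,0.003,0.053,0.085,-0.004,0.003,0.002,0.0,0.003,0.053,0.06],
  grip_force=60,
)

```text
time_s: 1.97
ee_pos: [0.5675, -0.2253, 0.0402]
tcp_rot: [179.9, 38.0, 73.3]
wrist_force: [0.0, -0.5, 1.7]
opening: 0.075
```

```bash
python3 - <<'E'
from g import *
delta(Rt,hold=P)
im=arm.snapshot("wrist"); cv2.imwrite("pics/w3.png",im[:,:,::-1])
E
```

```text
rv [0.0001, -0.0007, -0.0017] t [0.0008, -0.0011, 0.0006] deg 0.1 dist 0.002
```

View pics/w3.png

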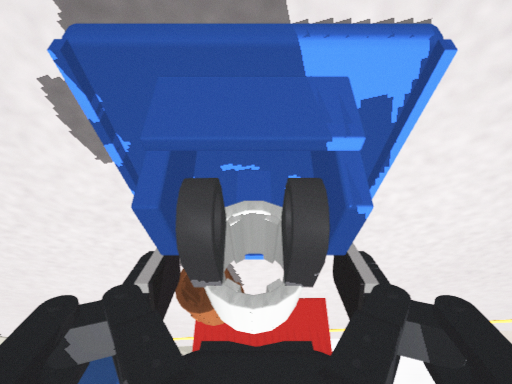

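Call:
send_rows(
  commands=[0,0,0,0,0,0,0.04,0,0,0,0,0,0,0.04,0,0,0,0,0,0,0.04,0,0,0,0,0,0,0.04,0,0,0,0,0,0,0.04],
  grip_force=60,
)

```text
time_s: 2.43
ee_pos: [0.5688, -0.224, 0.0415]
tcp_rot: [179.8, 37.9, 73.3]
wrist_force: [-0.3, 3.9, 6.0]
opening: 0.047
```

Call:
send_rows(
  commands=[0,0,0,0,0,0,0.04,0,0,0,0,0,0,0.04,0,0,0,0.006,0,-0.008,0.04,0,0,0,0.012,0,-0.016,0.04,0,0,0,0.018,0,-0.024,0.04],
  grip_force=60,
)

```text
time_s: 2.85
ee_pos: [0.5718, -0.2036, 0.0525]
tcp_rot: [-179.8, 38.7, 73.1]
wrist_force: [-5.1, -24.3, -4.6]
opening: 0.0467
```

I used the wrong sign for tool x in the lift, so it pushed along the axis. I'll look before going on.

```bash
python3 - <<'E'
from g import *
delta(Rt,hold=P);delta(Rt,hold=P+[0,0,.1]); print(arm.read_state()["wrist_force"])
im=arm.snapshot("wrist"); cv2.imwrite("pics/w4.png",im[:,:,::-1])
im=arm.snapshot("side"); crop(im,240,110,360,200,6,"pics/sd4.png")
E
```

```text
rv [-0.007, 0.0131, -0.0035] t [-0.0087, 0.0012, 0.0239] deg 0.9 dist 0.025
rv [-0.007, 0.0131, -0.0035] t [-0.0713, 0.0009, -0.0541] deg 0.9 dist 0.089
[ -5.11114779 -24.28960738  -4.58270356]
```

View pics/w4.png

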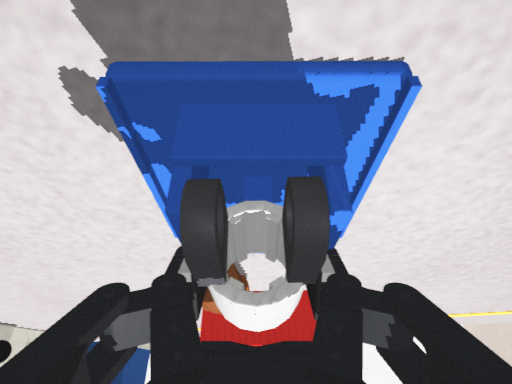

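View pics/sd4.png

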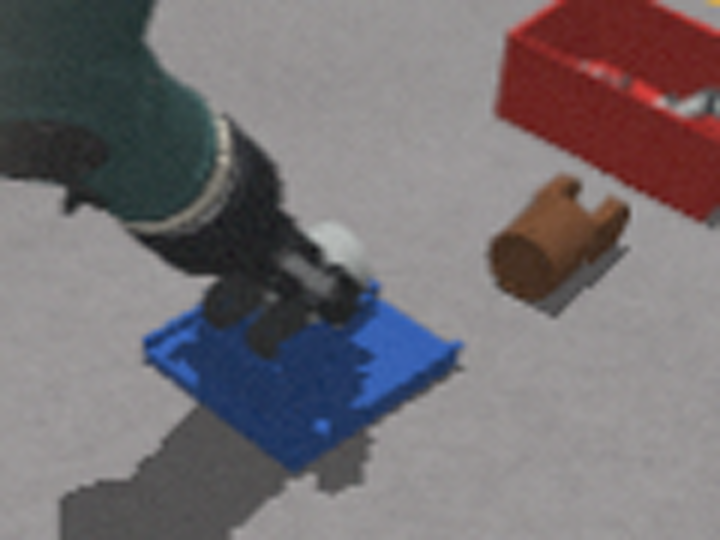

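Call:
send_rows(
  commands=[0,0,0,-0.009,0,0,0.04,0,0,0,-0.018,0,0,0.04,0,0.006,0,-0.028,0,0,0.04,0,0.013,0,-0.041,0.001,-0.016,0.04,0,0.013,0,-0.053,0.001,-0.032,0.04],
  grip_force=60,
)

```text
time_s: 3.37
ee_pos: [0.5661, -0.2242, 0.1114]
tcp_rot: [-179.7, 37.9, 73.1]
wrist_force: [-0.2, -0.2, -5.1]
opening: 0.0468
```

```bash
python3 - <<'E'
from g import *
delta(Rt,hold=P+[0,0,.1]); print(arm.read_state()["wrist_force"])
im=arm.snapshot("wrist"); cv2.imwrite("pics/w5.png",im[:,:,::-1])
E
```

```text
rv [-0.008, -0.0011, -0.0036] t [-0.0175, 0.0004, -0.0217] deg 0.5 dist 0.028
[-0.24391234 -0.15726019 -5.12838411]
```

View pics/w5.png

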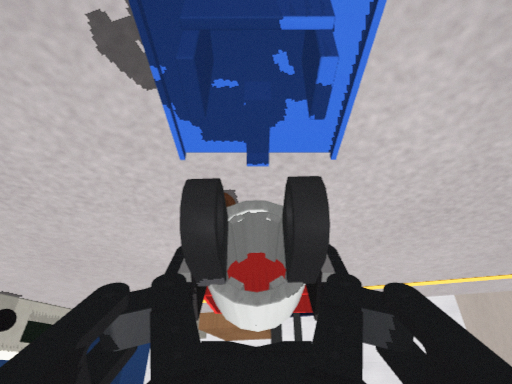

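```bash
cat > g2.py <<'E'
from h import *
d=np.radians(40);D=np.array([np.cos(d),np.sin(d),0]);b=np.radians(38)
z2=D*np.cos(b)-np.array([0,0,np.sin(b)]); y2=[np.sin(d),-np.cos(d),0]
R2=frame(y2,z2); S=np.array([.58,0,0])
E
python3 - <<'E'
from g2 import *
rv,t=delta(R2,hold=S+[0,0,.17])
n=15
for i in range(1,16): print(i,(rv*i/n).round(3).tolist(),(t*min(1,i/12)).round(3).tolist())
E
```

```text
rv [-0.0759, 1.5215, 0.6323] t [0.1558, -0.0467, -0.1758] deg 94.5 dist 0.24
1 [-0.005, 0.101, 0.042] [0.013, -0.004, -0.015]
2 [-0.01, 0.203, 0.084] [0.026, -0.008, -0.029]
3 [-0.015, 0.304, 0.126] [0.039, -0.012, -0.044]
4 [-0.02, 0.406, 0.169] [0.052, -0.016, -0.059]
5 [-0.025, 0.507, 0.211] [0.065, -0.019, -0.073]
6 [-0.03, 0.609, 0.253] [0.078, -0.023, -0.088]
7 [-0.035, 0.71, 0.295] [0.091, -0.027, -0.103]
8 [-0.041, 0.811, 0.337] [0.104, -0.031, -0.117]
9 [-0.046, 0.913, 0.379] [0.117, -0.035, -0.132]
10 [-0.051, 1.014, 0.422] [0.13, -0.039, -0.146]
11 [-0.056, 1.116, 0.464] [0.143, -0.043, -0.161]
12 [-0.061, 1.217, 0.506] [0.156, -0.047, -0.176]
13 [-0.066, 1.319, 0.548] [0.156, -0.047, -0.176]
14 [-0.071, 1.42, 0.59] [0.156, -0.047, -0.176]
15 [-0.076, 1.522, 0.632] [0.156, -0.047, -0.176]
```

Call:
send_rows(
  commands=[0,0.02,0.01,-0.018,0,-0.024,0.04,-0.005,0.101,0.042,-0.02,-0.004,-0.048,0.04,-0.01,0.203,0.084,-0.005,-0.008,-0.06,0.04,-0.015,0.304,0.126,0.01,-0.012,-0.075,0.04,-0.02,0.406,0.169,0.025,-0.016,-0.09,0.04],
)

```text
time_s: 3.83
ee_pos: [0.5752, -0.1473, 0.1722]
tcp_rot: [174.4, 13.8, 63.3]
wrist_force: [-0.8, 0.2, -7.3]
opening: 0.0471
```

```bash
python3 - <<'E'
from g2 import *
rv,t=delta(R2,hold=S+[0,0,.17]); print(arm.read_state()["q"].round(1))
n=12
for i in range(1,6): print(i,(rv*i/n).round(3).tolist(),(t*min(1,i/9)).round(3).tolist())
E
```

```text
rv [-0.0545, 1.11, 0.4617] t [0.1463, -0.0536, -0.0273] deg 69.0 dist 0.158
[-10.5  30.   17.7 114.4  10.3  37.1 -29.3]
1 [-0.005, 0.093, 0.038] [0.016, -0.006, -0.003]
2 [-0.009, 0.185, 0.077] [0.033, -0.012, -0.006]
3 [-0.014, 0.278, 0.115] [0.049, -0.018, -0.009]
4 [-0.018, 0.37, 0.154] [0.065, -0.024, -0.012]
5 [-0.023, 0.463, 0.192] [0.081, -0.03, -0.015]
```

Call:
send_rows(
  commands=[-0.005,0.1,0.042,0.016,-0.006,-0.003,0.04,-0.01,0.2,0.083,0.033,-0.012,-0.006,0.04,-0.015,0.3,0.125,0.049,-0.018,-0.009,0.04,-0.02,0.4,0.166,0.065,-0.024,-0.012,0.04,-0.025,0.5,0.208,0.081,-0.03,-0.015,0.04],
)

```text
time_s: 4.25
ee_pos: [0.5831, -0.06, 0.165]
tcp_rot: [173.0, -16.1, 54.7]
wrist_force: [-0.4, 1.4, -7.8]
opening: 0.0469
```

```bash
python3 - <<'E'
from g2 import *
rv,t=delta(R2,hold=S+[0,0,.17]); print(arm.read_state()["q"].round(1))
n=7
for i in range(1,6): print(i,(rv*i/n).round(3).tolist(),(t*min(1,i/5)).round(3).tolist())
E
```

```text
rv [-0.0291, 0.6075, 0.2534] t [0.0573, -0.036, 0.0191] deg 37.8 dist 0.07
[ 14.7  26.  -10.  122.5 -19.4  18.7 -12.3]
1 [-0.004, 0.087, 0.036] [0.011, -0.007, 0.004]
2 [-0.008, 0.174, 0.072] [0.023, -0.014, 0.008]
3 [-0.012, 0.26, 0.109] [0.034, -0.022, 0.011]
4 [-0.017, 0.347, 0.145] [0.046, -0.029, 0.015]
5 [-0.021, 0.434, 0.181] [0.057, -0.036, 0.019]
```

Call:
send_rows(
  commands=[-0.004,0.087,0.036,0.011,-0.007,0.004,0.04,-0.008,0.174,0.072,0.023,-0.014,0.008,0.04,-0.012,0.26,0.109,0.034,-0.022,0.011,0.04,-0.017,0.347,0.145,0.046,-0.029,0.015,0.04,-0.021,0.434,0.181,0.057,-0.036,0.019,0.04],
)

```text
time_s: 4.67
ee_pos: [0.587, -0.0121, 0.1629]
tcp_rot: [175.9, -34.3, 48.4]
wrist_force: [0.5, -0.0, -4.9]
opening: 0.0466
```

```bash
python3 - <<'E'
from g2 import *
rv,t=delta(R2,hold=S+[0,0,.17]); print(arm.read_state()["q"].round(1))
E
```

```text
rv [-0.0304, 0.3038, 0.1184] t [0.0132, -0.0121, 0.0135] deg 18.8 dist 0.022
[ 41.7  33.6 -42.4 128.1 -58.5   4.6  23.8]
```

q6 has reached its limit with the tool facing outwards. I'll go through tool-down and face inwards instead (heading 135°).

```bash
cat > g2.py <<'E'
from h import *
d=np.radians(135);D=np.array([np.cos(d),np.sin(d),0]);b=np.radians(38)
y2=[np.sin(d),-np.cos(d),0]
def mk(bb):
    return frame(y2,D*np.cos(bb)-np.array([0,0,np.sin(bb)]))
R2=mk(b); Rd=mk(np.radians(85)); S=np.array([.51,.02,0])
def tab(rv,t,n,k=5,m=None):
    for i in range(1,k+1): print(i,(rv*min(1,i/n)).round(3).tolist(),(t*min(1,i/(m or n))).round(3).tolist())
E
python3 - <<'E'
from g2 import *
tab(*delta(Rd,hold=S+[0.03,0,.19]),13,10)
E
```

```text
rv [0.5703, -0.3596, -1.4546] t [-0.0011, -0.0572, -0.0151] deg 91.9 dist 0.059
1 [0.044, -0.028, -0.112] [-0.0, -0.004, -0.001]
2 [0.088, -0.055, -0.224] [-0.0, -0.009, -0.002]
3 [0.132, -0.083, -0.336] [-0.0, -0.013, -0.003]
4 [0.175, -0.111, -0.448] [-0.0, -0.018, -0.005]
5 [0.219, -0.138, -0.559] [-0.0, -0.022, -0.006]
6 [0.263, -0.166, -0.671] [-0.0, -0.026, -0.007]
7 [0.307, -0.194, -0.783] [-0.001, -0.031, -0.008]
8 [0.351, -0.221, -0.895] [-0.001, -0.035, -0.009]
9 [0.395, -0.249, -1.007] [-0.001, -0.04, -0.01]
10 [0.439, -0.277, -1.119] [-0.001, -0.044, -0.012]
```

Call:
send_rows(
  commands=[0,-0.1,0,0,0,0,0.04,0,-0.2,0,0,0,-0.005,0.04,0,-0.3,0,0,0,-0.01,0.04,0,-0.4,0,0,0,-0.015,0.04,0,-0.5,0,0,0,-0.02,0.04],
)

```text
time_s: 5.08
ee_pos: [0.5782, -0.0179, 0.1714]
tcp_rot: [177.3, -16.3, 47.4]
wrist_force: [0.9, 0.5, -7.8]
opening: 0.0471
```

```bash
python3 - <<'E'
from g2 import *
print(arm.read_state()["q"].round(1))
tab(*delta(Rd,hold=S+[0.03,0,.19]),13,5)
E
```

```text
[ -2.1  25.1   6.6 122.9 -36.1  23.7  -7.1]
rv [0.3213, -0.122, -1.5096] t [0.002, -0.0554, -0.002] deg 88.7 dist 0.055
1 [0.025, -0.009, -0.116] [0.0, -0.004, -0.0]
2 [0.049, -0.019, -0.232] [0.0, -0.009, -0.0]
3 [0.074, -0.028, -0.348] [0.0, -0.013, -0.0]
4 [0.099, -0.038, -0.464] [0.001, -0.017, -0.001]
5 [0.124, -0.047, -0.581] [0.001, -0.021, -0.001]
```

Call:
send_rows(
  commands=[0.01,-0.08,-0.08,0,-0.004,0,0.04,0.03,-0.12,-0.18,0,-0.009,-0.005,0.04,0.06,-0.14,-0.3,0,-0.013,-0.01,0.04,0.08,-0.14,-0.42,0,-0.017,-0.01,0.04,0.1,-0.14,-0.54,0,-0.021,-0.01,0.04],
)

```text
time_s: 5.5
ee_pos: [0.56, -0.0048, 0.18]
tcp_rot: [176.9, -6.4, 79.0]
wrist_force: [0.7, -0.3, -6.4]
opening: 0.0471
```

```bash
python3 - <<'E'
from g2 import *
print(arm.read_state()["q"].round(1))
tab(*delta(Rd,hold=S+[0.03,0,.19]),8.5,10)
E
```

```text
[ -8.   25.    9.1 119.2 -17.7  33.    3.6]
rv [0.147, 0.0044, -0.9741] t [0.0203, -0.0263, 0.0096] deg 56.4 dist 0.035
1 [0.017, 0.001, -0.115] [0.002, -0.003, 0.001]
2 [0.035, 0.001, -0.229] [0.005, -0.006, 0.002]
3 [0.052, 0.002, -0.344] [0.007, -0.009, 0.003]
4 [0.069, 0.002, -0.458] [0.01, -0.012, 0.005]
5 [0.086, 0.003, -0.573] [0.012, -0.015, 0.006]
6 [0.104, 0.003, -0.688] [0.014, -0.019, 0.007]
7 [0.121, 0.004, -0.802] [0.017, -0.022, 0.008]
8 [0.138, 0.004, -0.917] [0.019, -0.025, 0.009]
9 [0.147, 0.004, -0.974] [0.02, -0.026, 0.01]
10 [0.147, 0.004, -0.974] [0.02, -0.026, 0.01]
```

Call:
send_rows(
  commands=[0.017,0.001,-0.115,0.002,-0.003,0,0.04,0.035,0.001,-0.229,0.005,-0.006,0,0.04,0.052,0.002,-0.344,0.007,-0.009,0,0.04,0.069,0.002,-0.458,0.01,-0.012,0,0.04,0.086,0.003,-0.573,0.012,-0.015,0,0.04],
)

```text
time_s: 5.92
ee_pos: [0.5465, 0.0094, 0.1802]
tcp_rot: [178.6, -5.2, 112.3]
wrist_force: [0.0, -0.1, -6.1]
opening: 0.0465
```

```bash
python3 - <<'E'
from g2 import *
print(arm.read_state()["q"].round(1))
tab(*delta(R2,hold=S+[0.0,0,.17]),9.5,10)
E
```

```text
[ -3.3  25.5   0.8 117.4  -9.2  38.   27. ]
rv [0.2171, 0.8109, -0.3486] t [0.0352, -0.036, 0.0242] deg 52.1 dist 0.056
1 [0.023, 0.085, -0.037] [0.004, -0.004, 0.003]
2 [0.046, 0.171, -0.073] [0.007, -0.008, 0.005]
3 [0.069, 0.256, -0.11] [0.011, -0.011, 0.008]
4 [0.091, 0.341, -0.147] [0.015, -0.015, 0.01]
5 [0.114, 0.427, -0.183] [0.019, -0.019, 0.013]
6 [0.137, 0.512, -0.22] [0.022, -0.023, 0.015]
7 [0.16, 0.597, -0.257] [0.026, -0.027, 0.018]
8 [0.183, 0.683, -0.294] [0.03, -0.03, 0.02]
9 [0.206, 0.768, -0.33] [0.033, -0.034, 0.023]
10 [0.217, 0.811, -0.349] [0.035, -0.036, 0.024]
```

Call:
send_rows(
  commands=[0.027,0.103,-0.044,0.004,-0.004,0,0.04,0.055,0.206,-0.089,0.007,-0.008,0,0.04,0.083,0.309,-0.133,0.011,-0.011,0,0.04,0.11,0.412,-0.177,0.015,-0.015,0,0.04,0.137,0.512,-0.22,0.019,-0.019,0,0.04],
)

```text
time_s: 6.33
ee_pos: [0.5221, 0.0173, 0.1813]
tcp_rot: [-178.0, -34.7, 125.4]
wrist_force: [-0.6, 0.0, -6.6]
opening: 0.0468
```

```bash
python3 - <<'E'
from g2 import *
print(arm.read_state()["q"].round(1))
tab(*delta(R2,hold=S+[0.0,0,.16]),4,5)
E
```

```text
[ 14.6  35.6 -11.4 106.9 -20.2  64.2  53. ]
rv [0.0803, 0.2987, -0.1274] t [0.0008, -0.0093, 0.0409] deg 19.2 dist 0.042
1 [0.02, 0.075, -0.032] [0.0, -0.002, 0.01]
2 [0.04, 0.149, -0.064] [0.0, -0.005, 0.02]
3 [0.06, 0.224, -0.096] [0.001, -0.007, 0.031]
4 [0.08, 0.299, -0.127] [0.001, -0.009, 0.041]
5 [0.08, 0.299, -0.127] [0.001, -0.009, 0.041]
```

Call:
send_rows(
  commands=[0.02,0.075,-0.032,0,-0.002,0.01,0.04,0.04,0.149,-0.064,0,-0.005,0.02,0.04,0.06,0.224,-0.096,0.001,-0.007,0.031,0.04,0.08,0.299,-0.127,0.001,-0.009,0.041,0.04,0.08,0.299,-0.127,0.001,-0.009,0.041,0.04],
)

```text
time_s: 6.75
ee_pos: [0.4992, 0.0281, 0.1433]
tcp_rot: [-179.6, -52.0, 134.6]
wrist_force: [-0.5, -1.5, -5.7]
opening: 0.0468
```

```bash
python3 - <<'E'
from g2 import *
print(arm.read_state()["q"].round(1),arm.read_state()["wrist_force"])
rv,t=delta(R2,hold=S+[0.0,0,.05])
for n in ("wrist","side","scene"):
  im=arm.snapshot(n); cv2.imwrite(f"pics/{n}6.png",im[:,:,::-1])
  if n!="wrist":
    p=proj(arm.camera_info(n),S+[0,0,.15])[0].astype(int); crop(im,max(0,p[0]-70),p[1]-50,p[0]+70,p[1]+50,5,f"pics/{n}6c.png")
E
```

```text
[ 18.4  46.4 -15.4 102.8 -21.2  75.   61.9] [-0.53606143 -1.45963625 -5.69168134]
rv [-0.0016, -0.0005, -0.0046] t [-0.0818, 0.0024, 0.0656] deg 0.3 dist 0.105
```

View pics/wrist6.png

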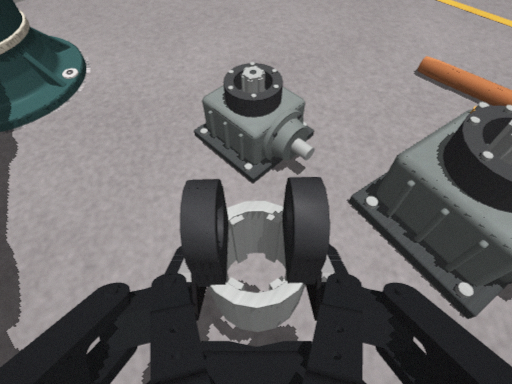

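View pics/side6c.png

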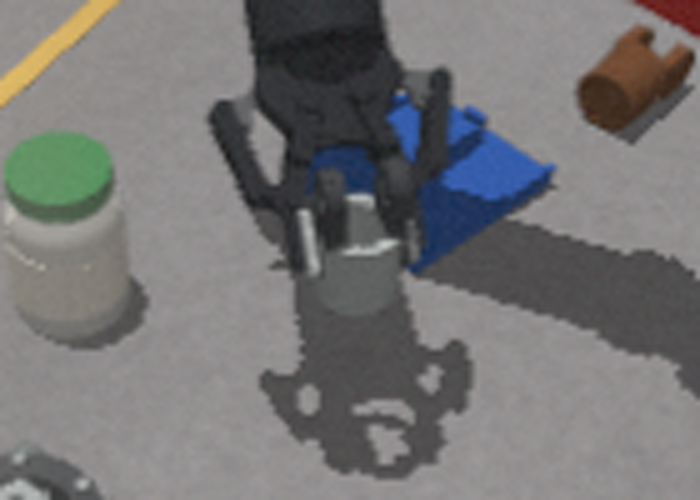

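View pics/scene6.png

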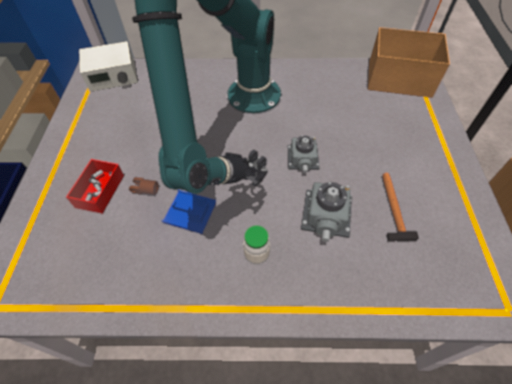

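The yoke is held upright, fork up. Lowering it towards the bench.

Call:
send_rows(
  commands=[0,0,0,-0.022,0,0.017,0.04,0,0,0,-0.044,0.001,0.034,0.04,-0.001,0,-0.004,-0.066,0.002,0.052,0.04,-0.001,0,-0.004,-0.08,0.002,0.064,0.04,-0.001,0,-0.004,-0.084,0.002,0.067,0.04],
)

```text
time_s: 7.32
ee_pos: [0.5009, 0.0315, 0.0394]
tcp_rot: [179.8, -51.7, 135.1]
wrist_force: [0.3, -0.5, -5.3]
opening: 0.0469
```

```bash
python3 - <<'E'
from g2 import *
print(arm.read_state()["q"].round(1),arm.read_state()["wrist_force"])
rv,t=delta(R2,hold=S+[0.0,0,.03])
n="side"
im=arm.snapshot(n)
p=proj(arm.camera_info(n),S+[0,0,.1])[0].astype(int); crop(im,max(0,p[0]-70),p[1]-60,p[0]+70,p[1]+60,5,f"pics/{n}7c.png")
E
```

```text
[ 17.8  54.9 -14.8 102.6 -20.4  66.8  65.1] [ 0.25461816 -0.52346052 -5.33431947]
rv [0.0007, 0.0059, 0.0016] t [-0.0163, -0.0017, 0.0131] deg 0.4 dist 0.021
```

View pics/side7c.png

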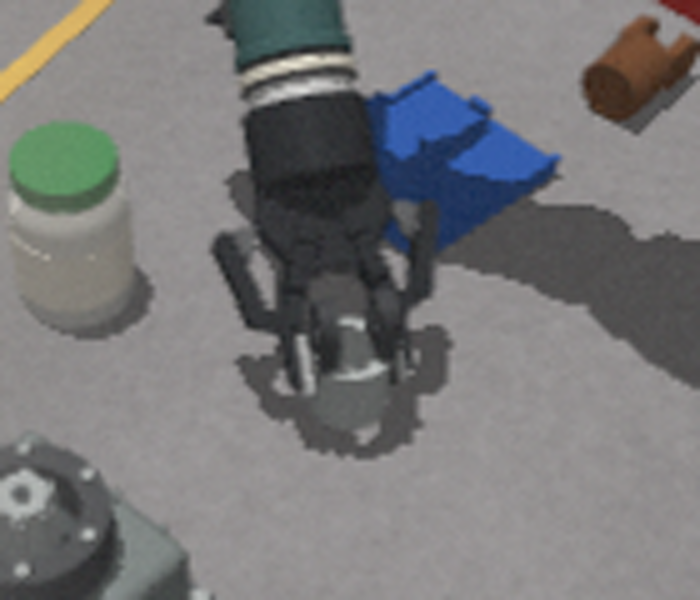

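Hold point is at 0.051. I'll go down in small steps and watch the force.

Call:
send_rows(
  commands=[0,0.003,0,-0.004,0,0.003,0.04,0,0.006,0,-0.008,0,0.006,0.04,0,0.006,0,-0.01,0,0.008,0.04,0,0.006,0,-0.012,0,0.0095,0.04,0,0.006,0,-0.0135,0,0.0107,0.04],
)

```text
time_s: 7.78
ee_pos: [0.5015, 0.0316, 0.0231]
tcp_rot: [179.8, -52.0, 135.2]
wrist_force: [0.4, -0.8, -6.0]
opening: 0.0467
```

Call:
send_rows(
  commands=[0,0,0,-0.0012,0,0.0009,0.04,0,0,0,-0.0024,0,0.0018,0.04,0,0,0,-0.0032,0,0.0025,0.04,0,0,0,-0.004,0,0.0031,0.04,0,0,0,-0.004,0,0.0031,0.04],
)

```text
time_s: 8.2
ee_pos: [0.5018, 0.0315, 0.0198]
tcp_rot: [179.7, -52.1, 135.2]
wrist_force: [1.6, -2.9, 6.2]
opening: 0.0467
```

Call:
send_rows(
  commands=[0,0,0,0,0,0,0.05,0,0,0,0,0,0,0.055,0,0,0,0,0,0,0.065,0,0,0,0,0,0,0.075,0,0,0,0,0,0,0.085],
)

```text
time_s: 8.62
ee_pos: [0.5015, 0.032, 0.0199]
tcp_rot: [179.7, -52.2, 135.2]
wrist_force: [0.0, -2.1, 0.5]
opening: 0.0842
```

Call:
send_rows(
  commands=[0,0,0,0,0,-0.01,0.085,0,0,0,0,0,-0.03,0.085,0,0,0,0,0,-0.06,0.085,0,0,0,0,0,-0.09,0.085,0,0,0,0,0,-0.12,0.085],
)

```text
time_s: 9.03
ee_pos: [0.569, -0.0362, 0.0947]
tcp_rot: [179.8, -52.2, 135.2]
wrist_force: [0.5, 0.4, -0.9]
opening: 0.0855
```

```bash
python3 - <<'E'
from g2 import *
import pickle
print(arm.read_state()["wrist_force"],arm.read_state()["ee_pos"],arm.read_state()["tcp_rot"])
ci=arm.camera_info("wrist");im=arm.snapshot("wrist"); pickle.dump((ci,im),open("w8.pkl","wb")); cv2.imwrite("pics/w8.png",im[:,:,::-1])
print(proj(ci,[S,S+[0,0,.087]]))
E
```

```text
[ 0.47506851  0.42444724 -0.94168035] [ 0.56904782 -0.0362168   0.09474846] [179.76874768 -52.19535007 135.21427324]
[[252.79867514 207.63639799]
 [251.9871251  142.0788856 ]]
```

View pics/w8.png

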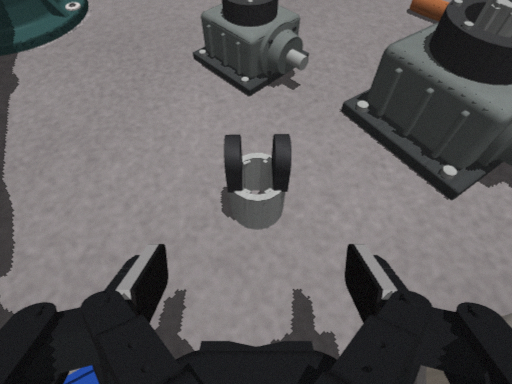

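The yoke stands upright at (258,200). Going tool-down above it.

```bash
python3 - <<'E'
from g2 import *
Rv=frame(y2,[0,0,-1])
tab(*delta(Rv,tcp=[.512,.021,.20]),8,8)
E
```

```text
rv [0.008, -0.9001, -0.0014] t [0.1354, -0.0007, 0.0051] deg 51.6 dist 0.135
1 [0.001, -0.113, -0.0] [0.017, -0.0, 0.001]
2 [0.002, -0.225, -0.0] [0.034, -0.0, 0.001]
3 [0.003, -0.338, -0.001] [0.051, -0.0, 0.002]
4 [0.004, -0.45, -0.001] [0.068, -0.0, 0.003]
5 [0.005, -0.563, -0.001] [0.085, -0.0, 0.003]
6 [0.006, -0.675, -0.001] [0.102, -0.0, 0.004]
7 [0.007, -0.788, -0.001] [0.118, -0.001, 0.004]
8 [0.008, -0.9, -0.001] [0.135, -0.001, 0.005]
```

Call:
send_rows(
  commands=[0.001,-0.113,0,0.02,0,-0.003,0.085,0.002,-0.225,0,0.04,0,-0.004,0.085,0.003,-0.338,0,0.06,0,-0.003,0.085,0.004,-0.45,-0.001,0.077,0,0,0.085,0.005,-0.563,-0.001,0.092,0,0.002,0.085],
)

```text
time_s: 9.5
ee_pos: [0.5338, 0.0009, 0.1697]
tcp_rot: [179.7, -19.0, 135.0]
wrist_force: [-0.2, 1.2, -0.3]
opening: 0.0853
```

```bash
python3 - <<'E'
from g2 import *
Rv=frame(y2,[0,0,-1])
tab(*delta(Rv,tcp=[.512,.021,.20]),3.5,5); print(arm.read_state()["q"].round(1))
E
```

```text
rv [0.0056, -0.3309, -0.0009] t [0.0379, -0.0011, -0.0191] deg 19.0 dist 0.042
1 [0.002, -0.095, -0.0] [0.011, -0.0, -0.005]
2 [0.003, -0.189, -0.001] [0.022, -0.001, -0.011]
3 [0.005, -0.284, -0.001] [0.033, -0.001, -0.016]
4 [0.006, -0.331, -0.001] [0.038, -0.001, -0.019]
5 [0.006, -0.331, -0.001] [0.038, -0.001, -0.019]
[  8.9  31.3  -8.9 110.9 -11.1  52.2  53.5]
```

Call:
send_rows(
  commands=[0.002,-0.095,0,0.011,0,-0.005,0.085,0.003,-0.189,-0.001,0.022,-0.001,-0.011,0.085,0.005,-0.284,-0.001,0.033,-0.001,-0.016,0.085,0.006,-0.331,-0.001,0.038,-0.001,-0.019,0.085,0.006,-0.331,-0.001,0.038,-0.001,-0.019,0.085],
)

```text
time_s: 9.92
ee_pos: [0.5097, 0.0245, 0.2016]
tcp_rot: [180.0, 0.0, 135.4]
wrist_force: [-0.2, -0.0, -0.5]
opening: 0.0853
```

```bash
python3 - <<'E'
from g2 import *
import pickle
s=arm.read_state(); print(s["ee_pos"],s["tcp_rot"],s["q"].round(1))
ci=arm.camera_info("wrist");im=arm.snapshot("wrist"); pickle.dump((ci,im),open("w9.pkl","wb")); cv2.imwrite("pics/w9.png",im[:,:,::-1])
print(np.round(ci["extrinsics"],4).tolist(),proj(ci,[[.512,.021,0],[.512,.021,.087]]))
E
```

```text
[0.50972543 0.02449899 0.2016127 ] [1.79966497e+02 1.88366852e-02 1.35375762e+02] [ -6.2  21.   -2.1 121.1   1.2  37.9  36.2]
[[0.7025, -0.6785, -0.2147, 0.4552], [0.7117, 0.6699, 0.2117, 0.0793], [0.0002, -0.3015, 0.9535, 0.3446], [0.0, 0.0, 0.0, 1.0]] [[254.56185266 165.21545935]
 [254.13449965 188.13449811]]
```

View pics/w9.png

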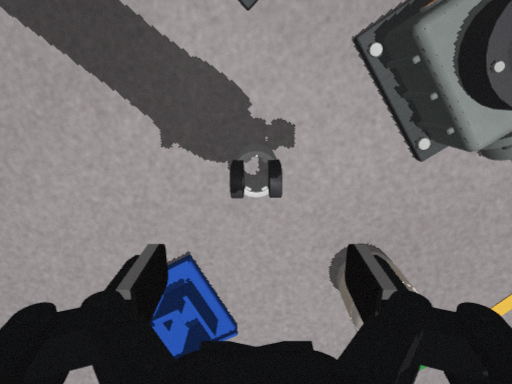

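```bash
python3 - <<'E'
from g2 import *
import pickle
ci,im=pickle.load(open("w9.pkl","rb"))
crop(im,215,135,300,215,9,"pics/w9c.png")
E
```

```text
(no output)
```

View pics/w9c.png

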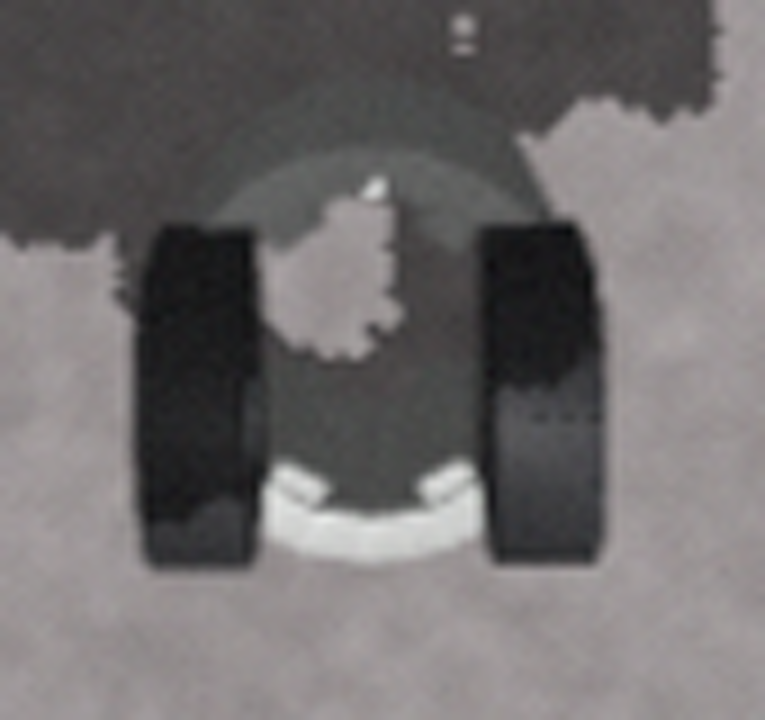

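```bash
python3 - <<'E'
from g2 import *
import pickle
ci,im=pickle.load(open("w9.pkl","rb"))
f=lambda a:np.array(a)/9+[215-.5+.05,135-.5+.05]
w=onplane(ci,f([(370,560),(370,148)]),.048); print(w.round(4),np.linalg.norm(w[0]-w[1]),w.mean(0))
c=w.mean(0)
# where does the tool's own axis (below TCP) project at the same plane
p,R=cur(); print("tcp",p, "offset in tool axes", R.inv().apply(c-p))
Rv=frame(y2,[0,0,-1])
delta(Rv,tcp=[c[0],c[1],.054])
E
```

```text
[[0.5282 0.0068 0.048 ]
 [0.4948 0.0398 0.048 ]] 0.0469735711390752 [0.51150887 0.02331194 0.048     ]
tcp [0.51116214 0.02285919 0.20103237] offset in tool axes [5.28796070e-05 4.94213258e-04 1.53032626e-01]
rv [0.0005, -0.0001, 0.0041] t [0.0001, 0.0005, 0.147] deg 0.2 dist 0.147
```

```bash
python3 - <<'E'
from g2 import *
ci=arm.camera_info("scene"); w=onplane(ci,[(333.6,191.2)],.129)[0]
cs=arm.camera_info("side"); im=cv2.imread("pics/side0.png")[:,:,::-1]
print(w, onplane(cs,[(209,235)],.129)[0])
Rv=frame(y2,[0,0,-1]); c=w
tab(*delta(Rv,tcp=[c[0],c[1],.282]),7,7)
E
```

```text
[0.57843189 0.24537048 0.129     ] [0.57383942 0.24369259 0.129     ]
rv [0.0005, -0.0001, 0.0041] t [0.1089, 0.2054, -0.0809] deg 0.2 dist 0.246
1 [0.0, -0.0, 0.001] [0.016, 0.029, -0.012]
2 [0.0, -0.0, 0.001] [0.031, 0.059, -0.023]
3 [0.0, -0.0, 0.002] [0.047, 0.088, -0.035]
4 [0.0, -0.0, 0.002] [0.062, 0.117, -0.046]
5 [0.0, -0.0, 0.003] [0.078, 0.147, -0.058]
6 [0.0, -0.0, 0.003] [0.093, 0.176, -0.069]
7 [0.0, -0.0, 0.004] [0.109, 0.205, -0.081]
```

Call:
send_rows(
  commands=[0,0,0.001,0.02,0.035,-0.025,0.085,0,0,0.002,0.04,0.07,-0.05,0.085,0,0,0.003,0.06,0.106,-0.07,0.085,0,0,0.004,0.08,0.141,-0.081,0.085,0,0,0.004,0.095,0.175,-0.081,0.085],
)

```text
time_s: 10.38
ee_pos: [0.5658, 0.2028, 0.2833]
tcp_rot: [179.8, 0.0, 134.8]
wrist_force: [2.7, -0.0, -1.1]
opening: 0.085
```

```bash
python3 - <<'E'
from g2 import *
Rv=frame(y2,[0,0,-1])
delta(Rv,tcp=[.577,.245,.282])
E
```

```text
rv [0.0035, 0.0006, -0.0038] t [0.022, 0.0377, 0.0014] deg 0.3 dist 0.044
```

Call:
send_rows(
  commands=[0.003,0,-0.004,0.012,0.02,0.001,0.085,0.003,0,-0.004,0.022,0.038,0.001,0.085,0.003,0,-0.004,0.022,0.038,0.001,0.085,0.003,0,-0.004,0.022,0.038,0.001,0.085,0.003,0,-0.004,0.022,0.038,0.001,0.085],
)

```text
time_s: 10.8
ee_pos: [0.578, 0.2428, 0.2814]
tcp_rot: [-179.9, 0.0, 134.8]
wrist_force: [0.6, -0.7, 0.2]
opening: 0.0849
```

```bash
python3 - <<'E'
from g2 import *
import pickle
arm.snapshot("wrist")
p,R=cur();ci=arm.camera_info("wrist");im=arm.snapshot("wrist"); pickle.dump((ci,im,p,R.as_matrix()),open("w10.pkl","wb")); cv2.imwrite("pics/w10.png",im[:,:,::-1])
print(p,R.as_euler("xyz",degrees=True),proj(ci,[.577,.245,.129]))
q=proj(ci,[.577,.245,.129])[0].astype(int); print(q)
crop(im,q[0]-70,q[1]-60,q[0]+70,q[1]+50,5.5,"pics/w10c.png")
E
```

```text
[0.5778347  0.24239913 0.28161226] [-1.79893541e+02  3.35174551e-02  1.34807753e+02] [[256.83531941 170.22187198]]
[256 170]
```

View pics/w10.png

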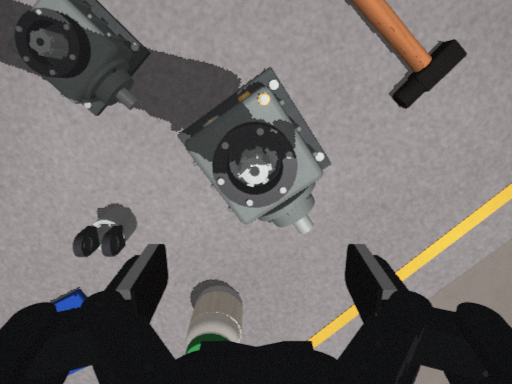

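View pics/w10c.png

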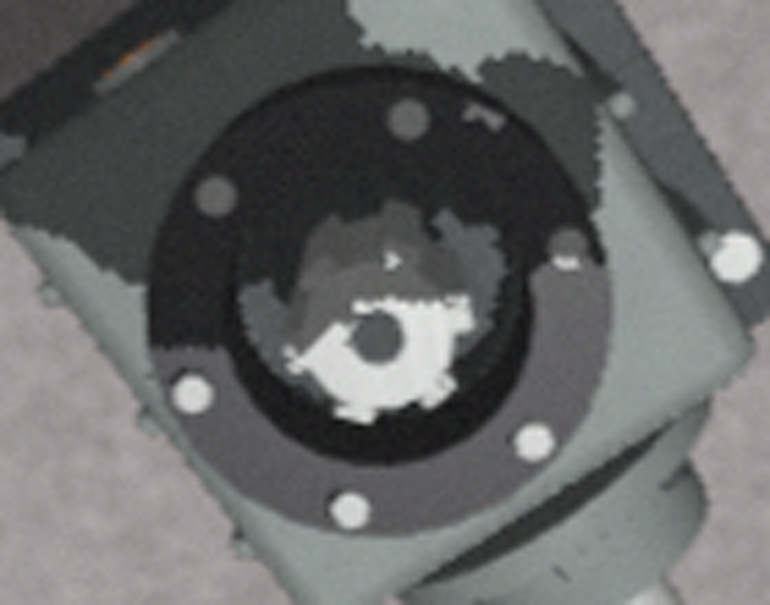

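```bash
python3 - <<'E'
from g2 import *
import pickle
ci,im,p,R=pickle.load(open("w10.pkl","rb"))
q=(256,170)
g=(255*(im.astype(float)/255)**.5).astype(np.uint8)
crop(g,226,140,286,200,12,"pics/w10d.png")
f=lambda a:np.array(a,float)/5.5+[256-70-.4,170-60-.4]
tips=f([(437,395),(357,415),(292,360),(462,312)]); c=f([(378,338)])
w=onplane(ci,tips,.129);cc=onplane(ci,c,.129)[0]; d=w-cc
ang=np.degrees(np.arctan2(d[:,1],d[:,0])); print(cc,ang.round(1),(ang%60).round(1),np.linalg.norm(d,axis=1).round(4))
rim=onplane(ci,f([(148,300),(608,300),(378,65),(378,538)]),.115); print("collar",rim.round(4).tolist(),np.linalg.norm(rim[0]-rim[1]),np.linalg.norm(rim[2]-rim[3]),(rim[2]+rim[3])/2)
# 6 bolts
b=onplane(ci,f([(216,194),(408,118),(570,248),(534,442),(350,510),(193,394)]),.118); print(b.mean(0))
E
```

```text
[0.57584267 0.24265649 0.129     ] [-1.000e-01 -6.010e+01 -1.204e+02  6.250e+01] [59.9 59.9 59.6  2.5] [0.0151 0.0149 0.016  0.0157]
collar [[0.5427, 0.215, 0.115], [0.6036, 0.2755, 0.115], [0.5429, 0.2758, 0.115], [0.6066, 0.2115, 0.115]] 0.08578827254285476 0.09050881309168143 [0.57472462 0.24363766 0.115     ]
[0.57558132 0.2429328  0.118     ]
```

View pics/w10d.png

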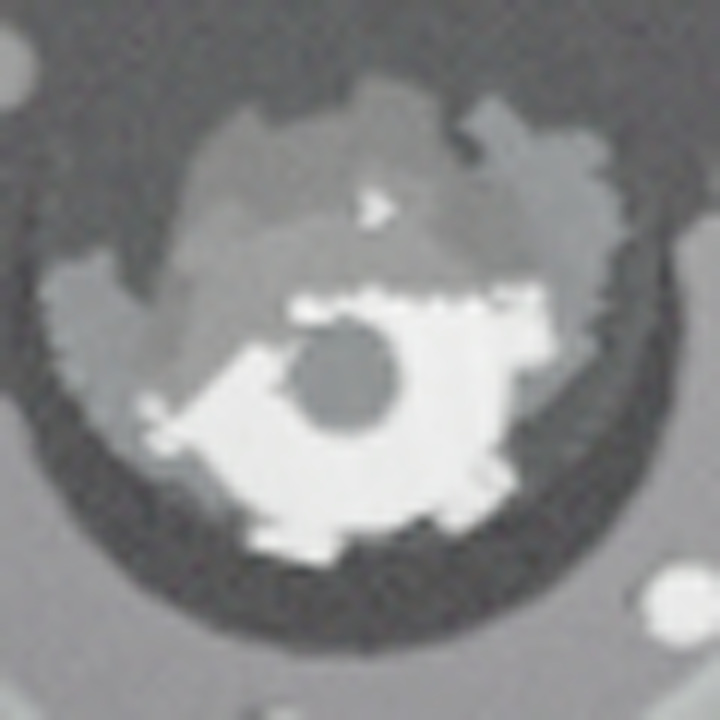

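```bash
python3 - <<'E'
from g2 import *
import pickle
ci,im,p,R=pickle.load(open("w10.pkl","rb"))
f=lambda a:np.array(a,float)/12+[226-.46,140-.46]
w=onplane(ci,f([(297,550),(486,507)]),.1275);cc=onplane(ci,f([(345,376)]),.129)[0]; d=w-cc
print(cc,np.degrees(np.arctan2(d[:,1],d[:,0])),np.linalg.norm(d[:,:2],axis=1))
w=onplane(ci,f([(250,548),(338,562),(457,530),(515,487)]),.129); d=w-cc
print(np.degrees(np.arctan2(d[:,1],d[:,0])).round(1),np.linalg.norm(d[:,:2],axis=1).round(4))
Rv=frame(y2,[0,0,-1])
delta(Rv,tcp=[.5115,.0233,.15]);delta(Rv,tcp=[.5115,.0233,.055])
E
```

```text
[0.57568705 0.24276145 0.129     ] [-5.99495514e+01  3.70334852e-02] [0.01593907 0.01653899]
[-73.4 -47.4 -10.   10.9] [0.0168 0.016  0.0162 0.017 ]
rv [-0.0015, 0.0007, -0.0034] t [-0.1088, -0.2012, 0.1322] deg 0.2 dist 0.264
rv [-0.0015, 0.0007, -0.0034] t [-0.1087, -0.2011, 0.2272] deg 0.2 dist 0.322
```

Stub axis is at (0.5757, 0.2428), with the teeth at 0° mod 60 to within about 0.3°. So the insertion yaw is 120°. Returning to grasp the fork from above.

Call:
send_rows(
  commands=[0,0,-0.001,-0.018,-0.034,0.003,0.085,0,0,-0.002,-0.036,-0.067,0.01,0.085,0,0,-0.003,-0.054,-0.1,0.02,0.085,-0.001,0,-0.003,-0.073,-0.134,0.03,0.085,-0.001,0,-0.003,-0.091,-0.167,0.045,0.085],
)

```text
time_s: 11.32
ee_pos: [0.523, 0.0569, 0.2378]
tcp_rot: [179.9, 0.1, 134.8]
wrist_force: [1.3, -0.7, -0.2]
opening: 0.0849
```

```bash
python3 - <<'E'
from g2 import *
Rv=frame(y2,[0,0,-1])
delta(Rv,tcp=[.5115,.0233,.14])
E
```

```text
rv [0.001, 0.0024, -0.0027] t [-0.0155, -0.0319, 0.0978] deg 0.2 dist 0.104
```

Call:
send_rows(
  commands=[0.001,0.001,-0.002,-0.0155,-0.03,0.015,0.085,0.001,0.002,-0.0027,-0.0155,-0.032,0.045,0.085,0.001,0.002,-0.0027,-0.0155,-0.032,0.075,0.085,0.001,0.002,-0.0027,-0.0155,-0.032,0.095,0.085,0.001,0.002,-0.0027,-0.0155,-0.032,0.098,0.085],
)

```text
time_s: 11.73
ee_pos: [0.5084, 0.0211, 0.137]
tcp_rot: [-179.7, -0.2, 134.8]
wrist_force: [-0.1, 0.1, -0.2]
opening: 0.0854
```

```bash
python3 - <<'E'
from g2 import *
Rv=frame(y2,[0,0,-1])
delta(Rv,tcp=[.5115,.0233,.055])
im=arm.snapshot("wrist");cv2.imwrite("pics/w11.png",im[:,:,::-1])
delta(Rv,tcp=[.5115,.0233,.055])
E
```

```text
rv [-0.0057, -0.0035, -0.003] t [-0.0009, 0.0042, 0.082] deg 0.4 dist 0.082
rv [-0.0043, -0.0025, -0.0023] t [-0.0005, 0.0031, 0.083] deg 0.3 dist 0.083
```

View pics/w11.png

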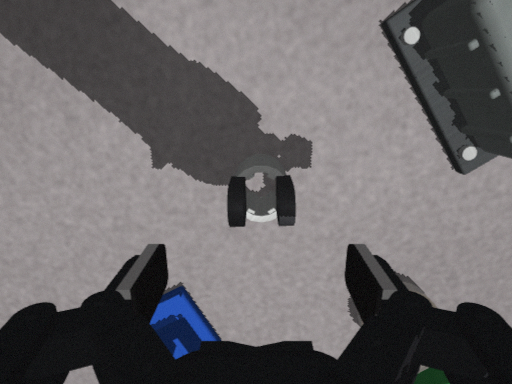

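Call:
send_rows(
  commands=[-0.002,-0.001,-0.001,0,0.002,0.02,0.085,-0.003,-0.002,-0.002,0,0.0025,0.045,0.085,-0.003,-0.002,-0.002,0,0.0025,0.068,0.085,-0.003,-0.002,-0.002,0,0.0025,0.08,0.085,-0.003,-0.002,-0.002,0,0.0025,0.082,0.085],
)

```text
time_s: 12.2
ee_pos: [0.5106, 0.0229, 0.0554]
tcp_rot: [-179.9, -0.1, 135.0]
wrist_force: [0.0, 0.0, -0.1]
opening: 0.0852
```

```bash
python3 - <<'E'
from g2 import *
Rv=frame(y2,[0,0,-1])
im=arm.snapshot("wrist");cv2.imwrite("pics/w12.png",im[:,:,::-1])
delta(Rv,tcp=[.5115,.0233,.055]); print(arm.read_state()["wrist_force"])
E
```

```text
rv [-0.0017, -0.0006, -0.0007] t [-0.0001, 0.0006, 0.001] deg 0.1 dist 0.001
[0.36966172 0.18483714 0.17586464]
```

View pics/w12.png

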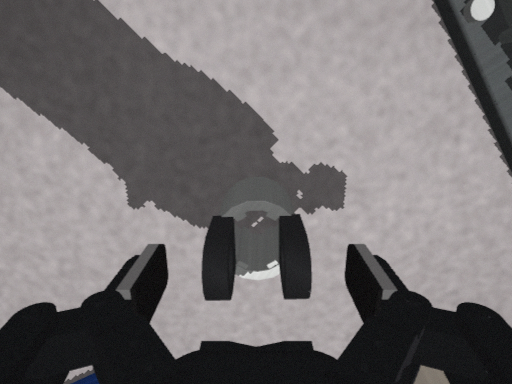

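Pads flank the ears, so I'm closing.

Call:
send_rows(
  commands=[0,0,0,0,0,0,0.06,0,0,0,0,0,0,0.05,0,0,0,0,0,0,0.04,0,0,0,0,0,0,0.04,0,0,0,0,0,0,0.04],
  grip_force=50,
)

```text
time_s: 12.67
ee_pos: [0.5118, 0.0228, 0.0575]
tcp_rot: [-180.0, 0.1, 135.0]
wrist_force: [-0.8, 0.4, 6.8]
opening: 0.0457
```

Call:
send_rows(
  commands=[0,0,0,0,0,0,0.04,0,0,0,0,0,-0.01,0.04,0,0,0,0,0,-0.025,0.04,0,0,0,0,0,-0.04,0.04,0,0,0,0,0,-0.05,0.04],
  grip_force=70,
)

```text
time_s: 13.08
ee_pos: [0.5115, 0.0228, 0.1088]
tcp_rot: [-180.0, 0.1, 135.0]
wrist_force: [1.2, 0.8, -5.8]
opening: 0.045
```

```bash
python3 - <<'E'
from g2 import *
import pickle
p,R=cur();ci=arm.camera_info("wrist");im=arm.snapshot("wrist"); pickle.dump((ci,im,p,R.as_matrix()),open("w13.pkl","wb"));cv2.imwrite("pics/w13.png",im[:,:,::-1])
s=arm.read_state(); print(s["wrist_force"],s["opening"],s["ee_pos"])
crop((255*(im/255)**.6).astype(np.uint8),190,170,330,290,5.5,"pics/w13c.png")
E
```

```text
[ 0.16229456 -0.37828156 -4.83719984] 0.04463513055522522 [0.51265358 0.02290213 0.11018821]
```

View pics/w13c.png

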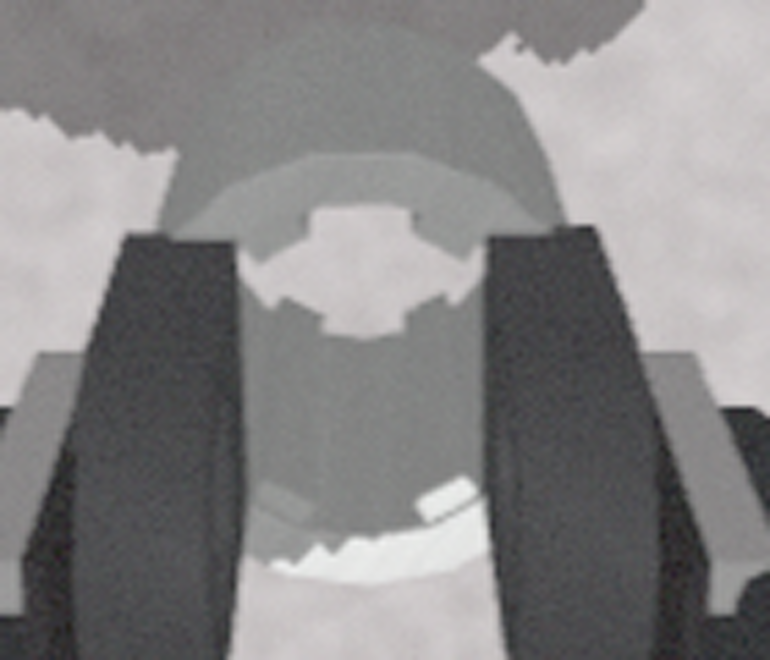

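```bash
python3 - <<'E'
from g2 import *
import pickle
ci,im,p,R=pickle.load(open("w13.pkl","rb")); R=Ro.from_matrix(R)
f=lambda a:np.array(a,float)/5.5+[190-.41,170-.41]
zt=p[2]-.0575+.048
w=onplane(ci,f([(364,152),(364,583)]),zt); c=w.mean(0); print(w.round(4).tolist(),np.linalg.norm(w[0]-w[1]))
e=R.inv().apply(c-p); print("yoke in tool",e)
yy=np.radians(120-0); Rt=frame([np.sin(yy),-np.cos(yy),0],[0,0,-1])
stub=np.array([.5757,.2428,0]); off=Rt.apply([e[0],e[1],0])
tgt=stub-off; print(tgt, "no-offset",stub)
delta(Rt,tcp=[tgt[0],tgt[1],.21]); 
ci0,im0,p0,R0=pickle.load(open("w10.pkl","rb")); print(np.linalg.inv(R0)@(np.array([.5757,.2428,.129])-p0))
E
```

```text
[[0.4949, 0.0404, 0.0993], [0.5282, 0.007, 0.0993]] 0.04718047791171707
yoke in tool [0.00052974 0.00064452 0.00949944]
[0.5754067  0.24201897 0.        ] no-offset [0.5757 0.2428 0.    ]
rv [0.0028, 0.0026, 0.2607] t [0.1105, 0.1994, -0.0997] deg 14.9 dist 0.249
[ 0.00187807 -0.00094845  0.15261321]
```

Call:
send_rows(
  commands=[0,0,0.03,0.005,0.01,-0.03,0.04,0,0,0.08,0.015,0.027,-0.065,0.04,0.001,0,0.13,0.03,0.055,-0.095,0.04,0.002,0.001,0.2,0.048,0.088,-0.105,0.04,0.002,0.002,0.26,0.065,0.12,-0.108,0.04],
)

```text
time_s: 13.55
ee_pos: [0.5529, 0.1553, 0.2214]
tcp_rot: [179.6, 0.1, 119.8]
wrist_force: [1.5, -0.1, -6.0]
opening: 0.0447
```

```bash
cat > g3.py <<'E'
from h import *
yy=np.radians(120); Rt=frame([np.sin(yy),-np.cos(yy),0],[0,0,-1])
E
python3 - <<'E'
from g3 import *
delta(Rt,tcp=[.5755,.2422,.215]); print(arm.read_state()["q"].round(1))
E
```

```text
rv [0.0065, 0.0013, -0.0042] t [0.0642, 0.0627, 0.0067] deg 0.4 dist 0.09
[-22.1  23.6   2.5 112.8  -1.5  43.2  11. ]
```

Call:
send_rows(
  commands=[0.003,0,-0.002,0.018,0.018,0.001,0.04,0.006,0.001,-0.004,0.036,0.035,0.002,0.04,0.006,0.001,-0.004,0.052,0.051,0.003,0.04,0.006,0.001,-0.004,0.062,0.061,0.004,0.04,0.006,0.001,-0.004,0.064,0.063,0.006,0.04],
)

```text
time_s: 13.97
ee_pos: [0.5754, 0.2464, 0.2151]
tcp_rot: [179.9, -0.1, 120.3]
wrist_force: [-0.3, 0.4, -5.8]
opening: 0.0448
```

Call:
send_rows(
  commands=[0,0,0,0,0,0,0.04,0,0,0,0,0,0,0.04,0,0,0,0,0,0,0.04,0,0,0,0,0,0,0.04,0,0,0,0,0,0,0.04],
)

```text
time_s: 14.38
ee_pos: [0.5754, 0.2447, 0.2152]
tcp_rot: [179.9, -0.1, 120.1]
wrist_force: [0.2, -0.0, -6.3]
opening: 0.0449
```

```bash
python3 - <<'E'
from g3 import *
im=arm.snapshot("wrist")
crop((255*(im/255)**.6).astype(np.uint8),170,100,340,300,3,"pics/w14c.png")
for n in ("side","scene"):
  im=arm.snapshot(n);q=proj(arm.camera_info(n),[.5757,.2428,.15])[0].astype(int); crop(im,q[0]-50,q[1]-50,q[0]+50,q[1]+50,6,f"pics/{n}14.png")
delta(Rt,tcp=[.5755,.2422,.198]); print(arm.read_state()["wrist_force"])
E
```

```text
rv [0.0017, -0.0017, 0.0036] t [-0.0031, -0.0018, 0.0173] deg 0.2 dist 0.018
[ 0.17659682  0.13233297 -5.77569922]
```

View pics/w14c.png

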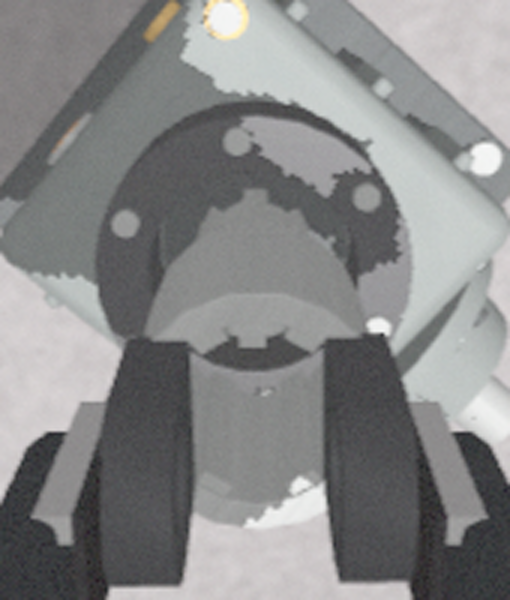

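View pics/side14.png

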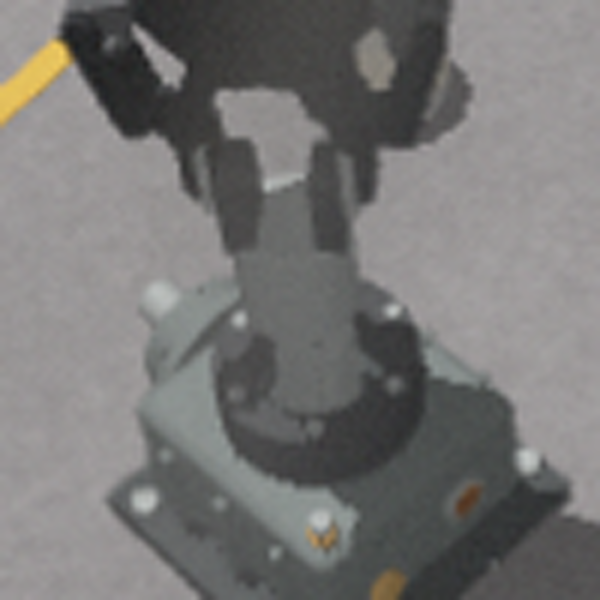

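View pics/scene14.png

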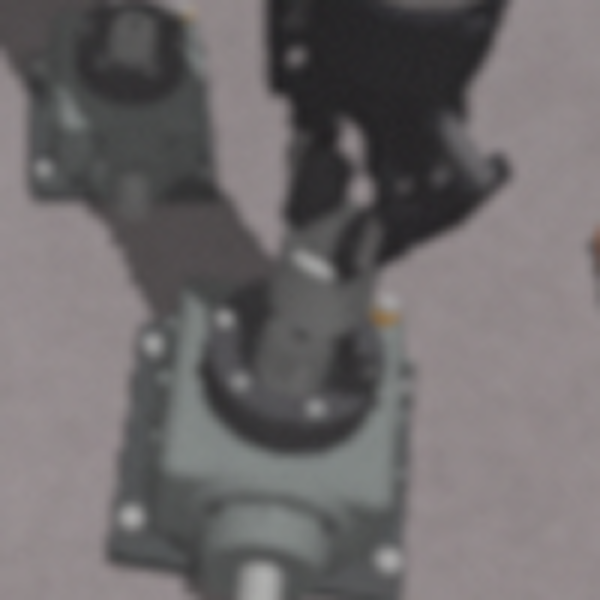

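Call:
send_rows(
  commands=[0.002,-0.001,0.003,-0.002,-0.001,0.006,0.04,0.002,-0.001,0.003,-0.003,-0.002,0.012,0.04,0.002,-0.001,0.003,-0.003,-0.002,0.018,0.04,0.002,-0.001,0.003,-0.003,-0.002,0.022,0.04,0.002,-0.001,0.003,-0.003,-0.002,0.022,0.04],
)

```text
time_s: 14.95
ee_pos: [0.5742, 0.2417, 0.1917]
tcp_rot: [-179.8, -0.1, 120.0]
wrist_force: [-0.4, -0.7, -7.2]
opening: 0.0449
```

```bash
python3 - <<'E'
from g3 import *
delta(Rt,tcp=[.5755,.2422,.1865]); print(arm.read_state()["wrist_force"])
n="side"; im=arm.snapshot(n);q=proj(arm.camera_info(n),[.5757,.2428,.13])[0].astype(int); crop(im,q[0]-40,q[1]-40,q[0]+40,q[1]+40,8,f"pics/{n}15.png")
delta(Rt,tcp=[.5755,.2422,.1865])
E
```

```text
rv [-0.0034, -0.0011, 0.0006] t [-0.0003, 0.0014, 0.0052] deg 0.2 dist 0.005
[-0.38705283 -0.66211029 -7.16171394]
rv [-0.0023, -0.001, 0.0006] t [-0.0002, 0.0009, 0.0058] deg 0.1 dist 0.006
```

View pics/side15.png

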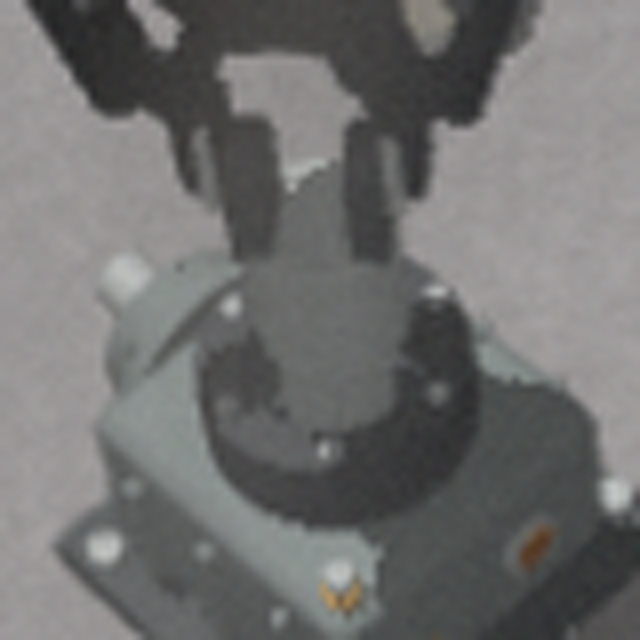

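Call:
send_rows(
  commands=[-0.002,-0.001,0,0,0.0007,0.002,0.04,-0.002,-0.001,0,0,0.0007,0.004,0.04,-0.002,-0.001,0,0,0.0007,0.006,0.04,-0.002,-0.001,0,0,0.0007,0.008,0.04,-0.002,-0.001,0,0,0.0007,0.01,0.04],
)

```text
time_s: 15.42
ee_pos: [0.5753, 0.2424, 0.1822]
tcp_rot: [-180.0, 0.0, 120.0]
wrist_force: [1.0, -0.3, -4.9]
opening: 0.0447
```

```bash
python3 - <<'E'
from g3 import *
delta(Rt,tcp=[.5756,.2424,.1405]); s=arm.read_state();print(s["wrist_force"],s["moment"],s["ee_pos"])
E
```

```text
rv [-0.0001, 0.0, 0.0007] t [-0.0002, 0.0003, 0.0417] deg 0.0 dist 0.042
[ 0.99612136 -0.33331049 -4.93932741] [ 0.00365334  0.05245081 -0.01029672] [0.57526046 0.24239742 0.18218832]
```

The foot should now be about 4 mm below the stub top with no resistance. Continuing gently.

Call:
send_rows(
  commands=[0,0,0,0,0,0.002,0.04,0,0,0,0,0,0.004,0.04,0,0,0,0,0,0.006,0.04,0,0,0,0,0,0.008,0.04,0,0,0,0,0,0.01,0.04],
)

```text
time_s: 15.83
ee_pos: [0.5753, 0.2424, 0.172]
tcp_rot: [-180.0, 0.0, 120.0]
wrist_force: [0.1, -0.1, -6.2]
opening: 0.0448
```

Call:
send_rows(
  commands=[0,0,0,0,0,0.003,0.04,0,0,0,0,0,0.006,0.04,0,0,0,0,0,0.009,0.04,0,0,0,0,0,0.012,0.04,0,0,0,0,0,0.015,0.04],
)

```text
time_s: 16.25
ee_pos: [0.5752, 0.2424, 0.1566]
tcp_rot: [-180.0, -0.0, 120.0]
wrist_force: [0.5, 0.1, -5.8]
opening: 0.0445
```

Call:
send_rows(
  commands=[0,0,0,0,0,0.002,0.04,0,0,0,0,0,0.004,0.04,0,0,0,0,0,0.006,0.04,0,0,0,0,0,0.008,0.04,0,0,0,0,0,0.01,0.04],
)

```text
time_s: 16.67
ee_pos: [0.5753, 0.2424, 0.1465]
tcp_rot: [-180.0, 0.0, 120.0]
wrist_force: [-0.4, 0.3, -6.3]
opening: 0.0445
```

Foot is about 6 mm from the bottom. Finer steps until it touches.

Call:
send_rows(
  commands=[0,0,0,0,0,0.001,0.04,0,0,0,0,0,0.002,0.04,0,0,0,0,0,0.003,0.04,0,0,0,0,0,0.004,0.04,0,0,0,0,0,0.0045,0.04],
)

```text
time_s: 17.08
ee_pos: [0.5753, 0.2424, 0.1419]
tcp_rot: [-180.0, 0.0, 120.0]
wrist_force: [0.1, 0.2, -6.1]
opening: 0.0448
```

Call:
send_rows(
  commands=[0,0,0,0,0,0.0005,0.04,0,0,0,0,0,0.001,0.04,0,0,0,0,0,0.0015,0.04,0,0,0,0,0,0.002,0.04,0,0,0,0,0,0.002,0.04],
)

```text
time_s: 17.5
ee_pos: [0.5754, 0.2424, 0.1414]
tcp_rot: [180.0, -0.0, 120.0]
wrist_force: [-3.5, -1.0, 5.5]
opening: 0.0446
```

Contact: about +11 N at TCP z 0.1414, against 0.1405 expected. So the foot is on the bottom. Releasing, then straight up.

Call:
send_rows(
  commands=[0,0,0,0,0,0,0.047,0,0,0,0,0,0,0.052,0,0,0,0,0,0,0.06,0,0,0,0,0,0,0.07,0,0,0,0,0,0,0.085],
)

```text
time_s: 17.92
ee_pos: [0.5759, 0.2427, 0.1416]
tcp_rot: [179.9, -0.0, 120.0]
wrist_force: [-0.3, 0.8, 0.2]
opening: 0.0799
```

Call:
send_rows(
  commands=[0,0,0,0,0,0,0.085,0,0,0,0,0,-0.005,0.085,0,0,0,0,0,-0.02,0.085,0,0,0,0,0,-0.045,0.085,0,0,0,0,0,-0.08,0.085],
)

```text
time_s: 18.33
ee_pos: [0.5739, 0.2418, 0.2202]
tcp_rot: [-179.7, -0.0, 120.0]
wrist_force: [0.4, -0.1, -0.5]
opening: 0.0855
```

Call:
send_rows(
  commands=[0,0,0,0,0,-0.02,0.085,0,0,0,-0.01,0,-0.04,0.085,0,0,0,-0.03,0,-0.05,0.085,0,0,0,-0.05,0,-0.05,0.085,0,0,0,-0.05,0,-0.05,0.085],
)

```text
time_s: 18.75
ee_pos: [0.6022, 0.1934, 0.2719]
tcp_rot: [-179.9, 0.2, 119.7]
wrist_force: [-0.3, -1.6, 0.2]
opening: 0.0847
```

```bash
python3 - <<'E'
from g3 import *
import pickle
p,R=cur();ci=arm.camera_info("wrist");im=arm.snapshot("wrist"); pickle.dump((ci,im,p,R.as_matrix()),open("w16.pkl","wb"));cv2.imwrite("pics/w16.png",im[:,:,::-1])
for n in ("side","scene"):
  im=arm.snapshot(n);cv2.imwrite(f"pics/{n}16f.png",im[:,:,::-1]);ci=arm.camera_info(n);q=proj(ci,[.5757,.2428,.14])[0].astype(int); crop(im,q[0]-40,q[1]-40,q[0]+40,q[1]+40,8,f"pics/{n}16.png")
  # expected ear tops / barrel top ring when home
  print(n,(8*(proj(ci,[[.5757,.2428,.131],[.5757,.2428,.155],[.5757,.2428,.17]])-q+40)).round(0).tolist())
print(p)
E
```

```text
side [[324.0, 344.0], [317.0, 296.0], [312.0, 265.0]]
scene [[318.0, 336.0], [329.0, 298.0], [336.0, 274.0]]
[0.60223723 0.19344341 0.27189057]
```

View pics/w16.png

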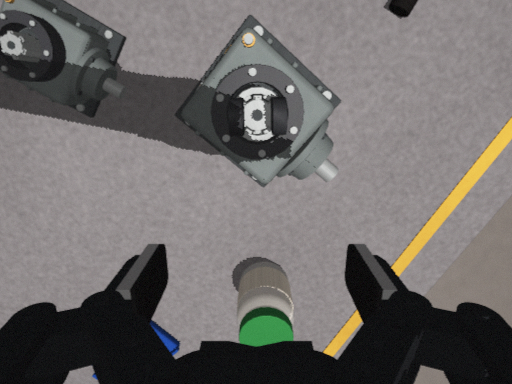

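View pics/side16.png

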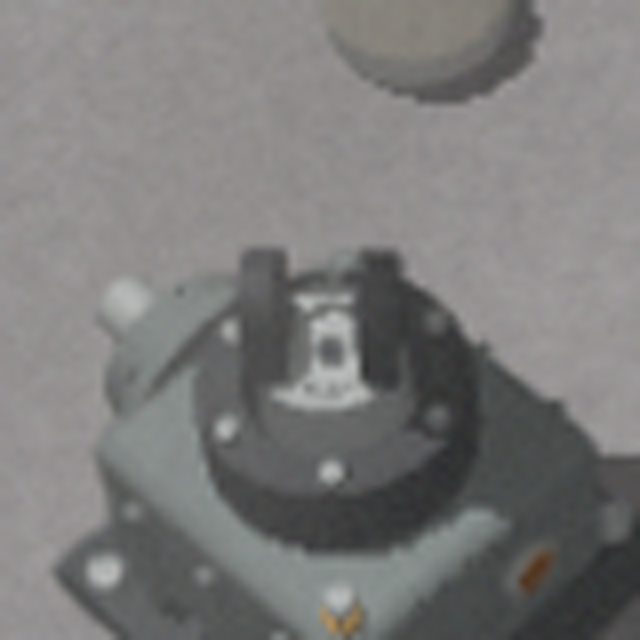

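View pics/scene16f.png

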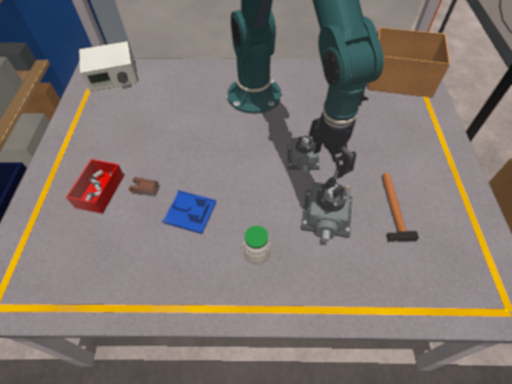

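The wrist view shows the fork around the shaft at (257,115), with the stub end level with the barrel top. In the side crop the barrel top is at about (325,345), against (324,344) predicted for fully home. The jar, mallet and bin look unmoved, and the gripper is clear. Handing in.

```bash
python3 - <<'E'
from cell import arm
s=arm.read_state(); print(s["time_s"],s["wrist_force"],abs(s["dq"]).max()); print(arm.close_job())
E
```

```text
18.9 [ 0.50210352  0.70648501 -0.22000029] 1.254113005118417
the job is handed in; nothing more can be done
None
```

The steel yoke is on the large gearbox's splined shaft, fork up, fully home and released. I handed the job in at 18.9 s of the 61 s allowed; no verdict was reported.

**How it was done:**
- I picked the yoke out of the tray by its barrel and stood it on its foot on the bench.
- I regripped it from above by the fork, measured the spline teeth (0° mod 60), and turned the tool to yaw 120°.
- I then lowered it gently onto the shaft. There was no resistance until about 11 N of contact at tool height 0.1414 m, where I expected 0.1405 m.

**Last checks:**
- **Seating:** the barrel top is within about 1 pixel (roughly 1–2 mm) of where it should be fully home in the side view. The shaft end looks level with the barrel top from above.
- **Surroundings:** by eye in the scene view, the jar, mallet and bin are where they started. The gripper was clear with no load on the wrist.

**What went wrong on the way:**
- My first lift used a wrong sign and pushed the yoke's fork end towards the tray at about 24 N. I corrected it, and the yoke had not visibly shifted in the grip.
- My first attempt to turn the yoke upright, facing outwards, stopped at joint 6's limit. I redid it facing inwards.

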